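Gauge flanged bushings and load the magazine rail

ROBOT

A 7-joint arm with a two-finger parallel gripper is mounted at the origin on the work surface. World frame = base frame: x ahead of the robot, y to its left, z up, the work surface at z = 0. Lengths are in m, angles in rad, forces in N, time in s.
With the tool pointing down it reaches from about 0.425 to 0.925 m from the base axis. Payload 6.8 kg.
Tool frame: the origin (TCP) lies on the centre line of the jaws, within the pads' length; the fingertips stand 25 mm ahead of it and the grasp point (between the pads) lies 6 mm ahead of it (env.nose_length is the distance from the TCP to the fingertips, in m); z points along the fingers, x is the direction in which the jaws open and shut, and the axes are right-handed (so a half turn about z gives the same grasp; the last joint's range is limited). The gripper opens to 88 mm and grips with 3 to 60 N. Pads are 20 mm wide; open, the fingers measure 115 mm over their backs; the gripper's body (75 mm by 178 mm) begins 61 mm behind the grasp point.
Start: joints at [-1.435, 0.477, 0.022, 1.555, -0.011, 1.109, -0.083], TCP at [0.163, 0.655, 0.248] pointing down, gripper open.
Joint ranges: [-2.96, 2.96], [-0.34, 2.1], [-1.41, 1.46], [0.24, 2.44], [-1.37, 4.51], [0.17, 1.92], [-2.96, 2.96]. Speed limits (rad/s): [2.39, 2.39, 3.14, 3.14, 3.14, 3.14, 3.14].

INTERFACE

Orientations are given as a rotation vector (axis times angle).
In Python, from cell import env, optics gives the robot as it stands.
- The arm moves only by the tool servo_tool, never from a script. Its argument "plan" is a list of rows, each an object of numbers: "fingers": the closure, from 0 (fully open) to 1 (shut); "dx", "dy", "dz": the shift along the tool's x, y, z in units of 50 mm (1.0 is 50 mm); "ax", "ay", "az": the turn, a rotation vector about the tool's x, y, z in units of 6 degrees (1.0 is 6 degrees). In form: [{"fingers": .., "dx": .., "dy": .., "dz": .., "ax": .., "ay": .., "az": ..}, ...]. A call has 1 to 5 rows; each row is the pose to reach, as a shift and turn from the pose measured when the call began, along the tool's axes at that moment; what a row does not reach only later rows make up. A row lasts 1/10 s, in which the tool goes at most 50 mm and 8.59 degrees, less where a joint would pass 70% of its speed; a pose out of reach is approached as far as the arm can. A call with a gripper value outside its range is refused whole. The fingers move at their own pace and stop on an object; the grip force is fixed at half the most. Time passes only in rows, so rows that repeat a pose let the fingers close. It gives the time, the measured TCP pose, the force and the opening at its end, in the units of the state.
- env.read_state(): the state, without advancing time (a new reading comes with each control period).
- optics.get_image(name): name is "side" or "top" or "wrist"; returns the picture (400x640x3 uint8, red, green, blue); there is no depth.
- optics.get_calibration(name): a dict with "fx", "fy", "cx", "cy" (pixels), "k1" (the pictures are not rectified: a ray, as slopes to the right and down, at radius r is drawn at 1 + k1 r^2 times it, then the intrinsics apply), "world_from_camera" (4x4, takes a point from camera to world coordinates). Camera axes: x right, y down, z forward; pixel columns grow to the right and rows downward; lengths in m; the calibration is good to about 2 mm. A picture is of the moment at which its call begins: read the wrist's pose just before it. get_calibration takes no time and is no camera call; for the wrist camera it gives the pose at the moment of the call.
- env.close_job(): hands the job in, once; it reports no verdict.
The state is a dict: "time_s": time; "joint_pos": joint angles; "dq": joint speeds; "tau": joint torques, N m; "position": TCP position; "tcp_rot": TCP orientation; "force": force on the tool from outside, world axes, zero at the start; "wrist_torque": the same for the moment, N m; "width": finger opening in m.
Only numpy, scipy, OpenCV 4.12 (cv2) and the standard library are available. Lean on these libraries where they do the work, as an engineer would, in place of code of your own. Each camera call takes 0.05 s, during which the arm holds its last target.

TASK

The flanged bushings stand in a row in the order they came off the lathe: open the rail's gate, then, beginning at the end of the row nearest the gauge, try every one in turn, flange down, on the stepped gauge pin. Those that slide fully home onto the base go into the magazine rail, slid in from its open end until the flange is right under the lips; those that stop on the step are rejects and are stood upright in the reject tray. When all are sorted push the gate fully shut behind them; leave the caliper, the bottle and the pin block where they are.

Things in the scene. Friction and masses are not known exactly. Their poses are not given: they have to be found in the camera images.
- bushing_1: bushing 1: plain steel bushing, 46 mm high: flange 34 mm diameter, 5 mm thick, at the bottom, shank 22 mm diameter above, 85 g, bored through, bore mouth 16 mm at the top. Inside, the bore is 16 mm (sound) or 11.5 mm (undersize); the number does not tell which, only the gauge. Starts standing on its flange on the row plate; may be absent. Origin: centre of the flange's underside, z up along the bore
- bushing_2: bushing 2: outside the same as bushing 1, same origin and axes; bore sound or undersize, the number does not tell which; may be absent
- bushing_3: bushing 3: outside the same as bushing 1, same origin and axes; bore sound or undersize, the number does not tell which; may be absent
- bushing_4: bushing 4: outside the same as bushing 1, same origin and axes; bore sound or undersize, the number does not tell which; may be absent
- bushing_5: bushing 5: outside the same as bushing 1, same origin and axes; bore sound or undersize, the number does not tell which; may be absent
- bushing_6: bushing 6: outside the same as bushing 1, same origin and axes; bore sound or undersize, the number does not tell which; may be absent
- bushing_7: bushing 7: outside the same as bushing 1, same origin and axes; bore sound or undersize, the number does not tell which; may be absent
- row_plate: flat dark steel plate, fixed, 366 x 90 mm, 2 mm thick, on which the bushings stand in a row, in number order, 46 mm (or, past an absent one, a multiple of that) apart, within about 1 cm. Origin at its underside in the middle of its width, where bushing 1 would stand, at the end nearest the gauge; x runs along the row, z up
- gauge: gauge stand, fixed: dark steel base 70 x 70 mm, 12 mm high, a stepped pin upright in its centre: lower 20 mm of 13.5 mm diameter, then a step, then a 14 mm long 9 mm pilot with coned tip, pin top 46 mm above the bench. Origin under the base's centre, z up along the pin
- pin_base (a point): on the pin's axis at the base's top face, 12 mm above the bench: a sound bushing, flange down, slides home until its flange's underside is here
- pin_step (a point): on the pin's axis at the step, 32 mm above the bench: an undersize bushing goes over the pilot and stops with its flange's underside here
- rail: T-slot magazine rail, fixed, aluminium, 50 mm wide, 14 mm high: floor 4 mm thick, channel 37 mm wide and 7 mm high for flanges, roofed by two 3 mm lips leaving a 25 mm slot for shanks. Origin at the channel's mouth, on the centre line, at bench height; x runs into the channel, z up. Holds four bushings in a row (34 mm each); they slide freely, each pushed along by the next
- rail_stop (a point): centre of the face of the rail's end stop, 150 mm inside the mouth, on the floor
- rail_lead_in (a point): centre of the open lead-in tray before the mouth, on its floor (4 mm above the bench, level with the channel's floor), 36 mm before the mouth; the tray runs from 60 mm before the mouth to the mouth, has no lips, and side guides up to 14 mm above the bench that narrow from 44 to 38 mm apart
- gate (a joint): sliding gate of the rail: a flat steel bar across the channel just before the mouth (x = -9.5 to -2.5 mm, up to 15 mm above the bench); 0 = shut across the channel, 0.036 m = fully open, slid out towards the rail's -y side. Stays where it is left, about 2 N to move; starts shut or up to 8 mm open; it must be open by 34 mm or more to let a bushing past
- gate_knob (a point): centre of the gate's black upright knob (14 mm diameter, from 34 to 60 mm above the bench), at the middle of its height, 47 mm above the bench; it moves with the gate, along the rail's y axis
- tray: reject tray, fixed to the bench, grey plastic, open, 150 x 130 mm outside, 28 mm high, walls and floor 3 mm. Origin under its centre, x along the 150 mm side, z up
- caliper: bystander: slide caliper lying on the bench, 210 mm long, origin under its middle; leave it alone
- oil_bottle: bystander: white bottle, 48 mm diameter, 120 mm high, origin under its centre; leave it alone
- pin_block: bystander: aluminium block 50 x 140 x 30 mm with six spare pins standing in it (65 mm high in all), origin under its centre; leave it alone
There are look-alikes about, which are no part of the job. What is shaped like the bushing_1 but black, pink or purple is not meant.

How it is judged:
By the outcome, as a careful person would: the job done as asked, in the order asked, and still so for the second after the job is handed in, with the robot touching nothing.
Of bushing_1, bushing_2, bushing_3, bushing_4, bushing_5, bushing_6, bushing_7 only 5 to 6 are there at a start; the rules pass over those that are not, and their reading is None.
At some moment in a run one of bushing_1, bushing_2, bushing_3, bushing_4, bushing_5, bushing_6, bushing_7 may be knocked a few centimetres aside while the robot is not near it.
It also fails if it takes over 210 s, if anything falls off the work surface, if the arm or the gripper's body presses on something with over 40 N, if the wrist force passes 120 N, or if a joint passes its speed limit or range.

## Working session

There is one attempt and no reset: what is moved stays moved. The work goes in short steps, Python scripts to look and compute and a tool call to move; the robot and the scene stay as the last step left them, time stands still between calls to the robot, and variables do not carry over. Pictures are saved under pics/ and viewed, and the job is handed in when it is done.

Besides the shell and the picture viewer there is one more tool, called after "Emit:" as name([rows], argument=value, ...), one row to a line, values as JSON. servo_tool: Moves the arm, as the interface text tells. Its arguments: {"type":"object","properties":{"plan":{"type":"array"}},"required":["plan"]}

```bash
ls; mkdir -p pics
cat > h.py <<'E'
import numpy as np,cv2
from cell import env,optics
from scipy.spatial.transform import Rotation as R
def snap(n,f):
    c=optics.get_calibration(n); im=optics.get_image(n)
    cv2.imwrite('pics/'+f+'.png',im[:,:,::-1]); return im,c
E
python3 - <<'E'
from h import *
for n in ['side','top','wrist']:
    im,c=snap(n,n+'0'); print(n,{k:np.round(v,4).tolist() for k,v in c.items()})
s=env.read_state();print({k:np.round(v,3).tolist() for k,v in s.items()})
E
```

```text
pics
side {'fx': 419.3933, 'fy': 419.3933, 'cx': 325.4242, 'cy': 197.5128, 'k1': -0.0692, 'world_from_camera': [[0.9119, -0.2981, 0.2821, 0.2958], [-0.4102, -0.644, 0.6457, -0.539], [-0.0108, -0.7045, -0.7096, 0.713], [0.0, 0.0, 0.0, 1.0]]}
top {'fx': 431.0781, 'fy': 431.0781, 'cx': 315.4058, 'cy': 199.2535, 'k1': -0.1067, 'world_from_camera': [[0.0172, -0.998, 0.0613, 0.4952], [-0.9999, -0.0172, 0.0005, 0.0307], [0.0006, -0.0613, -0.9981, 1.1088], [0.0, 0.0, 0.0, 1.0]]}
wrist {'fx': 359.4413, 'fy': 359.4413, 'cx': 319.1224, 'cy': 200.1487, 'k1': -0.0733, 'world_from_camera': [[0.2418, 0.9266, 0.2879, 0.0834], [0.9703, -0.2304, -0.0735, 0.6755], [-0.0018, 0.2971, -0.9548, 0.3836], [0.0, 0.0, 0.0, 1.0]]}
{'time_s': 0.15, 'joint_pos': [-1.435, 0.478, 0.022, 1.556, -0.011, 1.109, -0.083], 'dq': [0.001, -0.002, -0.001, -0.002, 0.0, -0.002, -0.001], 'tau': [0.002, -58.329, 1.537, -27.288, -0.054, 0.014, 0.0], 'position': [0.163, 0.655, 0.247], 'tcp_rot': [2.474, 1.934, -0.002], 'force': [-0.134, 0.348, -0.521], 'wrist_torque': [-0.027, -0.023, 0.006], 'width': 0.088}
```

View pics/top0.png

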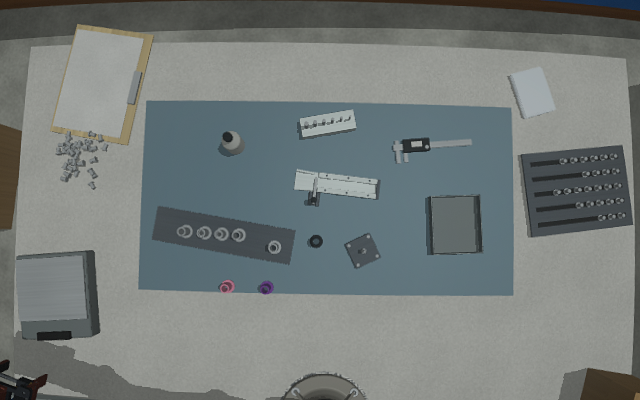

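View pics/side0.png

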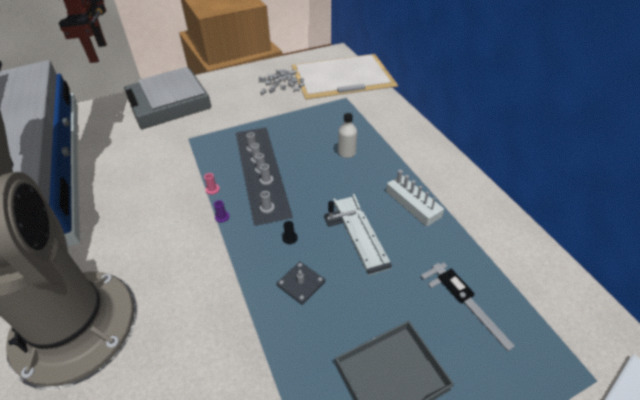

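View pics/wrist0.png

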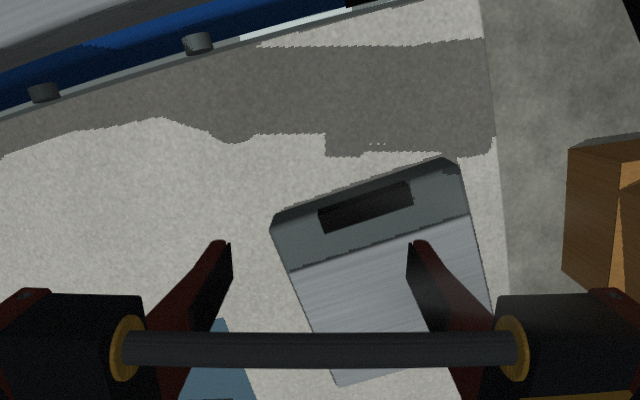

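```bash
cat >> h.py <<'E'
def ray(c,u,v):
    xd=np.array([(u-c['cx'])/c['fx'],(v-c['cy'])/c['fy']]);x=xd.copy()
    for _ in range(20): x=xd/(1+c['k1']*(x@x))
    T=np.array(c['world_from_camera']); d=T[:3,:3]@np.array([x[0],x[1],1]); return T[:3,3],d
def onz(c,u,v,z):
    o,d=ray(c,u,v); return (o+d*(z-o[2])/d[2])
def proj(c,p):
    T=np.array(c['world_from_camera']); q=T[:3,:3].T@(np.array(p,float)-T[:3,3]); x=q[:2]/q[2]; x=x*(1+c['k1']*(x@x))
    return np.array([c['fx']*x[0]+c['cx'],c['fy']*x[1]+c['cy']])
def Rd(t):
    c,s=np.cos(t),np.sin(t); return np.array([[c,s,0],[s,-c,0],[0,0,-1.]])
def delta(p,yaw,verbose=True):
    """target TCP p, yaw of tool x (rad) -> units"""
    s=env.read_state(); R0=R.from_rotvec(s['tcp_rot']).as_matrix()
    cur=np.arctan2(R0[1,0],R0[0,0])
    d=R0.T@(np.array(p)-s['position'])/0.05
    a=R.from_matrix(R0.T@Rd(yaw)).as_rotvec()/np.radians(6)
    print('t=%.2f'%s['time_s'],'pos',np.round(s['position'],4),'yaw',round(float(np.degrees(cur)),2),'F',np.round(s['force'],1),'w',round(float(s['width']),4))
    print(' d',np.round(d,3),'a',np.round(a,3),'rows>=',round(float(max(np.linalg.norm(d),np.linalg.norm(a)*6/8.59)),2))
    return d,a
E
python3 - <<'E'
from h import *
im=cv2.imread('pics/top0.png');c=optics.get_calibration('top')
cv2.imwrite('pics/topz.png',cv2.resize(im[90:300,140:520],None,fx=2.1,fy=2.1,interpolation=cv2.INTER_CUBIC))
for n,u,v,z in [('b',184,231,.048),('b',204,233,.048),('b',221,234,.048),('b',238,235,.048),('b',273,247,.048),('pc1',157,207,.002),('pc2',153,240,.002),('pc3',295,230,.002),('pc4',290,264,.002),('gauge',362,250,.03),('g1',344,239,.012),('g2',370,233,.012),('g3',380,260,.012),('g4',353,268,.012),
 ('rail',295,171,.014),('rail',294,190,.014),('rail',379,179,.014),('rail',377,199,.014),('knob',314,180,.06),('t',427,195,.028),('t',480,195,.028),('t',428,253,.028),('t',481,253,.028),('black',316,240,.046),('bottle',229,136,.12),('pb',327,124,.03)]:
    print(n,u,v,np.round(onz(c,u,v,z),3))
E
```

```text
b 184 231 [0.476 0.356 0.048]
b 204 233 [0.472 0.305 0.048]
b 221 234 [0.47  0.263 0.048]
b 238 235 [0.469 0.22  0.048]
b 273 247 [0.441 0.133 0.048]
pc1 157 207 [0.536 0.444 0.002]
pc2 153 240 [0.45  0.452 0.002]
pc3 295 230 [0.483 0.082 0.002]
pc4 290 264 [0.396 0.093 0.002]
gauge 362 250 [ 0.437 -0.087  0.03 ]
g1 344 239 [ 0.463 -0.043  0.012]
g2 370 233 [ 0.479 -0.109  0.012]
g3 380 260 [ 0.411 -0.135  0.012]
g4 353 268 [ 0.39  -0.067  0.012]
rail 295 171 [0.634 0.085 0.014]
rail 294 190 [0.585 0.086 0.014]
rail 379 179 [ 0.617 -0.131  0.014]
rail 377 199 [ 0.566 -0.126  0.014]
knob 314 180 [0.607 0.035 0.06 ]
t 427 195 [ 0.577 -0.251  0.028]
t 480 195 [ 0.58  -0.389  0.028]
t 428 253 [ 0.431 -0.254  0.028]
t 481 253 [ 0.432 -0.392  0.028]
black 316 240 [0.46  0.028 0.046]
bottle 229 136 [0.7   0.235 0.12 ]
pb 327 124 [0.754 0.005 0.03 ]
```

View pics/topz.png

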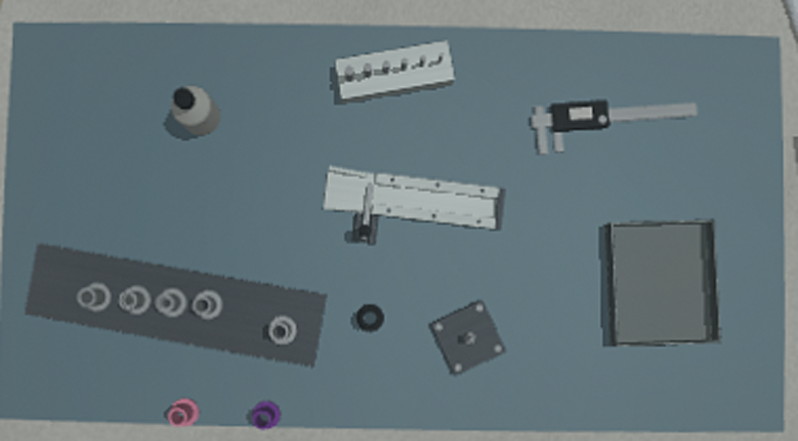

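Run:
```python
from h import *
delta((.52,.1,.28),np.radians(-5))
```

```text
t=0.15 pos [0.1629 0.6546 0.2469] yaw 76.03 F [-0.1  0.3 -0.5] w 0.0882
 d [-9.041  9.609 -0.648] a [1.0000e-02 1.0000e-02 1.3505e+01] rows>= 13.21
```

Emit:
servo_tool([
  {"fingers": 0,"dx": -9.04,"dy": 9.61,"dz": -0.65,"ax": 0,"ay": 0,"az": 13.5},
  {"fingers": 0,"dx": -9.04,"dy": 9.61,"dz": -0.65,"ax": 0,"ay": 0,"az": 13.5},
  {"fingers": 0,"dx": -9.04,"dy": 9.61,"dz": -0.65,"ax": 0,"ay": 0,"az": 13.5},
  {"fingers": 0,"dx": -9.04,"dy": 9.61,"dz": -0.65,"ax": 0,"ay": 0,"az": 13.5},
  {"fingers": 0,"dx": -9.04,"dy": 9.61,"dz": -0.65,"ax": 0,"ay": 0,"az": 13.5},
])

```text
time_s: 0.65
position: [0.2988, 0.4431, 0.2599]
tcp_rot: [3.014, 0.884, -0.001]
force: [0.7, -0.2, 0.1]
width: 0.088
```

Run:
```python
from h import *
delta((.52,.1,.28),np.radians(-5))
```

```text
t=0.65 pos [0.2988 0.4431 0.2599] yaw 32.7 F [ 0.7 -0.2  0.1] w 0.088
 d [ 0.015  8.164 -0.397] a [8.000e-03 3.000e-03 6.284e+00] rows>= 8.17
```

Emit:
servo_tool([
  {"fingers": 0,"dx": 0,"dy": 8.16,"dz": -0.4,"az": 6.28},
  {"fingers": 0,"dx": 0,"dy": 8.16,"dz": -0.4,"az": 6.28},
  {"fingers": 0,"dx": 0,"dy": 8.16,"dz": -0.4,"az": 6.28},
  {"fingers": 0,"dx": 0,"dy": 8.16,"dz": -0.4,"az": 6.28},
  {"fingers": 0,"dx": 0,"dy": 8.16,"dz": -0.4,"az": 6.28},
])

```text
validation failed for argument at $.pl...
```

Run:
```python
from h import *
delta((.52,.1,.28),np.radians(-5))
```

```text
t=0.65 pos [0.2988 0.4431 0.2599] yaw 32.7 F [ 0.7 -0.2  0.1] w 0.088
 d [ 0.015  8.164 -0.397] a [8.000e-03 3.000e-03 6.284e+00] rows>= 8.17
```

Emit:
servo_tool([
  {"fingers": 0,"dx": 0,"dy": 8.16,"dz": -0.4,"ax": 0,"ay": 0,"az": 6.28},
  {"fingers": 0,"dx": 0,"dy": 8.16,"dz": -0.4,"ax": 0,"ay": 0,"az": 6.28},
  {"fingers": 0,"dx": 0,"dy": 8.16,"dz": -0.4,"ax": 0,"ay": 0,"az": 6.28},
  {"fingers": 0,"dx": 0,"dy": 8.16,"dz": -0.4,"ax": 0,"ay": 0,"az": 6.28},
  {"fingers": 0,"dx": 0,"dy": 8.16,"dz": -0.4,"ax": 0,"ay": 0,"az": 6.28},
])

```text
time_s: 1.15
position: [0.4333, 0.233, 0.2724]
tcp_rot: [3.138, -0.144, -0.0]
force: [0.7, 0.6, 0.3]
width: 0.0881
```

Run:
```python
from h import *
delta((.52,.1,.28),np.radians(-5))
```

```text
t=1.15 pos [0.4333 0.233  0.2724] yaw -5.25 F [0.7 0.6 0.3] w 0.0881
 d [ 1.969  2.489 -0.15 ] a [ 0.004  0.    -0.041] rows>= 3.18
```

Emit:
servo_tool([
  {"fingers": 0,"dx": 1.97,"dy": 2.49,"dz": -0.15,"ax": 0,"ay": 0,"az": 0},
  {"fingers": 0,"dx": 1.97,"dy": 2.49,"dz": -0.15,"ax": 0,"ay": 0,"az": 0},
  {"fingers": 0,"dx": 1.97,"dy": 2.49,"dz": -0.15,"ax": 0,"ay": 0,"az": 0},
  {"fingers": 0,"dx": 1.97,"dy": 2.49,"dz": -0.15,"ax": 0,"ay": 0,"az": 0},
  {"fingers": 0,"dx": 1.97,"dy": 2.49,"dz": -0.15,"ax": 0,"ay": 0,"az": 0},
])

```text
time_s: 1.65
position: [0.5206, 0.0979, 0.2799]
tcp_rot: [3.137, -0.151, 0.0]
force: [-0.6, -0.0, 0.5]
width: 0.0881
```

Run:
```python
from h import *
delta((.52,.1,.28),np.radians(-5))
im,c=snap('wrist','w1'); np.save('w1.npy',c['world_from_camera'])
```

```text
t=1.65 pos [0.5206 0.0979 0.2799] yaw -5.5 F [-0.6 -0.   0.5] w 0.0881
 d [-0.016 -0.04  -0.002] a [ 0.009 -0.001 -0.084] rows>= 0.06
```

View pics/w1.png

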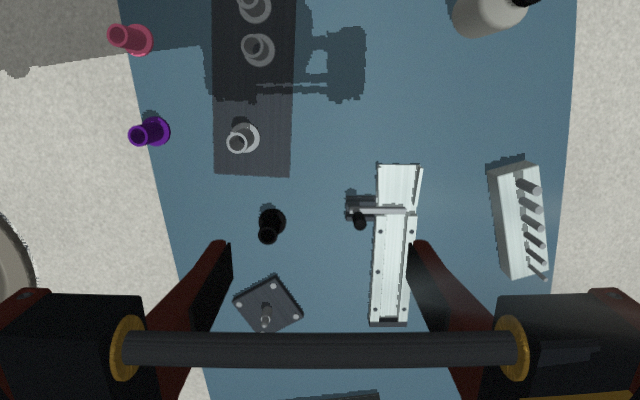

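Run:
```python
from h import *
im=cv2.imread('pics/w1.png')
cv2.imwrite('pics/w1z.png',cv2.resize(im[150:340,220:440],None,fx=3.1,fy=3.1,interpolation=cv2.INTER_CUBIC))
c=optics.get_calibration('wrist')
T=np.array(c['world_from_camera']); s=env.read_state(); R0=R.from_rotvec(s['tcp_rot']).as_matrix()
print(np.round(R0.T@(T[:3,3]-s['position']),4), np.round(R0.T@T[:3,:3],3))
```

```text
[ 1.000e-04 -8.300e-02 -1.369e-01] [[ 1.    -0.    -0.001]
 [ 0.     0.955  0.298]
 [ 0.001 -0.298  0.955]]
```

View pics/w1z.png

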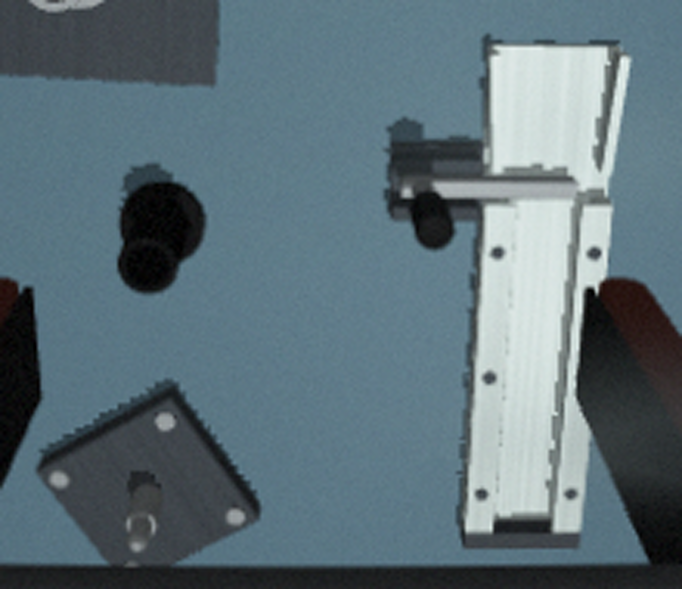

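Run:
```python
from h import *
c=optics.get_calibration('wrist'); c['world_from_camera']=np.load('w1.npy')
for n,u,v,z in [('knob',436,230,.06),('knobbase',428,198,.034),('mL',491,203,.014),('mR',611,205,.014),('eL',466,535,.014),('eR',580,532,.014),('trayL',490,46,.014),('trayR',618,46,.014),('barR',578,180,.015),('barR2',578,193,.015),('b1',165,421,.012),('b2',59,480,.012),('b3',235,517,.012),('tip',137,548,.046)]:
    print(n,np.round(onz(c,u/3.1+220,v/3.1+150,z),4))
for n,u,v,z in [('B1',237,144,.048),('B3',251,47,.048)]: print(n,np.round(onz(c,u,v,z),4))
```

```text
knob [0.5591 0.0387 0.06  ]
knobbase [0.5592 0.0411 0.034 ]
mL [0.5849 0.0294 0.014 ]
mR [0.6312 0.024  0.014 ]
eL [ 0.5677 -0.121   0.014 ]
eR [ 0.6167 -0.1248  0.014 ]
trayL [0.5874 0.0908 0.014 ]
trayR [0.6348 0.0864 0.014 ]
barR [0.6184 0.0358 0.015 ]
barR2 [0.6183 0.0306 0.015 ]
b1 [ 0.4466 -0.0542  0.012 ]
b2 [ 0.3978 -0.0785  0.012 ]
b3 [ 0.4699 -0.1035  0.012 ]
tip [ 0.4344 -0.0907  0.046 ]
B1 [0.439  0.1343 0.048 ]
B3 [0.467  0.2259 0.048 ]
```

Run:
```python
from h import *
delta((.559,.0395,.12),np.radians(-6.3))
```

```text
t=1.70 pos [0.5198 0.1    0.2796] yaw -5.32 F [ 0.7  0.3 -0.4] w 0.0881
 d [0.896 1.131 3.193] a [0.004 0.007 0.163] rows>= 3.5
```

Emit:
servo_tool([
  {"fingers": 0.35,"dx": 0.9,"dy": 1.13,"dz": 2.0,"ax": 0,"ay": 0,"az": 0.16},
  {"fingers": 0.35,"dx": 0.9,"dy": 1.13,"dz": 3.0,"ax": 0,"ay": 0,"az": 0.16},
  {"fingers": 0.35,"dx": 0.9,"dy": 1.13,"dz": 3.2,"ax": 0,"ay": 0,"az": 0.16},
  {"fingers": 0.35,"dx": 0.9,"dy": 1.13,"dz": 3.2,"ax": 0,"ay": 0,"az": 0.16},
  {"fingers": 0.35,"dx": 0.9,"dy": 1.13,"dz": 3.2,"ax": 0,"ay": 0,"az": 0.16},
])

```text
time_s: 2.2
position: [0.5561, 0.0408, 0.1159]
tcp_rot: [3.135, -0.169, -0.013]
force: [-0.0, -0.5, 0.4]
width: 0.0575
```

Run:
```python
from h import *
delta((.559,.0395,.053),np.radians(-6.3))
im,c=snap('wrist','w2')
```

```text
t=2.20 pos [0.5561 0.0408 0.1159] yaw -6.19 F [-0.  -0.5  0.4] w 0.0575
 d [0.071 0.017 1.258] a [0.024 0.079 0.019] rows>= 1.26
```

View pics/w2.png

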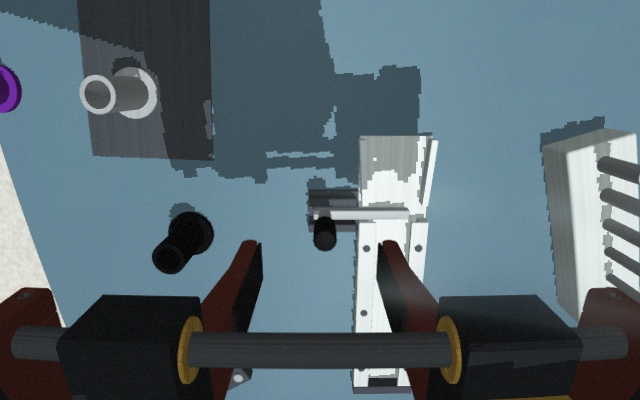

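Run:
```python
from h import *
c=optics.get_calibration('wrist')
for n,u,v,z in [('knob',325,243,.06),('B1',100,94,.048)]: print(n,np.round(onz(c,u,v,z),4))
```

```text
knob [0.5601 0.0366 0.06  ]
B1 [0.4411 0.1364 0.048 ]
```

Emit:
servo_tool([
  {"fingers": 0.35,"dx": 0.08,"dy": 0.05,"dz": 0.9,"ax": 0,"ay": 0.08,"az": 0.02},
  {"fingers": 0.35,"dx": 0.08,"dy": 0.05,"dz": 1.26,"ax": 0,"ay": 0.08,"az": 0.02},
  {"fingers": 0.9,"dx": 0.08,"dy": 0.05,"dz": 1.26,"ax": 0,"ay": 0.08,"az": 0.02},
  {"fingers": 0.9,"dx": 0.08,"dy": 0.05,"dz": 1.26,"ax": 0,"ay": 0.08,"az": 0.02},
  {"fingers": 0.9,"dx": 0.08,"dy": 0.05,"dz": 1.26,"ax": 0,"ay": 0.08,"az": 0.02},
])

```text
time_s: 2.75
position: [0.5623, 0.0394, 0.0574]
tcp_rot: [-3.137, 0.171, -0.01]
force: [-0.1, -0.1, -0.3]
width: 0.0368
```

Run:
```python
from h import *
delta((.559,.038,.053),np.radians(-6.3))
```

```text
t=2.75 pos [0.5623 0.0394 0.0574] yaw -6.23 F [-0.1 -0.1 -0.3] w 0.0368
 d [-0.064  0.036  0.088] a [-0.005 -0.064  0.011] rows>= 0.11
```

Emit:
servo_tool([
  {"fingers": 1,"dx": -0.04,"dy": 0.0,"dz": 0.08,"ax": 0,"ay": 0,"az": 0},
  {"fingers": 1,"dx": -0.04,"dy": 0.0,"dz": 0.08,"ax": 0,"ay": 0,"az": 0},
  {"fingers": 1,"dx": -0.04,"dy": 0.0,"dz": 0.08,"ax": 0,"ay": 0,"az": 0},
  {"fingers": 1,"dx": -0.04,"dy": 0,"dz": 0.08,"ax": 0,"ay": 0,"az": 0},
  {"fingers": 1,"dx": -0.04,"dy": 0,"dz": 0.08,"ax": 0,"ay": 0,"az": 0},
])

```text
time_s: 3.25
position: [0.5604, 0.0399, 0.0538]
tcp_rot: [-3.136, 0.171, -0.01]
force: [-1.8, 1.7, 5.9]
width: 0.0136
```

Run:
```python
from h import *
delta((.559,.038,.053),np.radians(-6.3))
```

```text
t=3.25 pos [0.5604 0.0399 0.0538] yaw -6.23 F [-1.8  1.7  5.9] w 0.0136
 d [-0.024  0.041  0.016] a [-0.011 -0.062  0.012] rows>= 0.05
```

Emit:
servo_tool([
  {"fingers": 1,"dx": -0.15,"dy": 0.0,"dz": 0,"ax": 0,"ay": 0,"az": 0},
  {"fingers": 1,"dx": -0.3,"dy": 0.0,"dz": 0,"ax": 0,"ay": 0,"az": 0},
  {"fingers": 1,"dx": -0.45,"dy": 0.0,"dz": 0,"ax": 0,"ay": 0,"az": 0},
  {"fingers": 1,"dx": -0.54,"dy": 0,"dz": 0,"ax": 0,"ay": 0,"az": 0},
  {"fingers": 1,"dx": -0.54,"dy": 0,"dz": 0,"ax": 0,"ay": 0,"az": 0},
])

```text
time_s: 3.75
position: [0.5324, 0.0429, 0.0538]
tcp_rot: [-3.136, 0.171, -0.008]
force: [-2.5, 0.6, 5.9]
width: 0.0133
```

Emit:
servo_tool([
  {"fingers": 1,"dx": -0.06,"dy": 0.0,"dz": 0,"ax": 0,"ay": 0,"az": 0},
  {"fingers": 1,"dx": -0.1,"dy": 0.0,"dz": 0,"ax": 0,"ay": 0,"az": 0},
  {"fingers": 1,"dx": -0.1,"dy": 0.0,"dz": 0,"ax": 0,"ay": 0,"az": 0},
])

```text
time_s: 4.05
position: [0.5275, 0.0433, 0.0539]
tcp_rot: [-3.136, 0.171, -0.009]
force: [1.1, -0.8, 2.1]
width: 0.0132
```

Emit:
servo_tool([
  {"fingers": 1,"dx": -0.06,"dy": 0.0,"dz": 0,"ax": 0,"ay": 0,"az": 0},
  {"fingers": 1,"dx": -0.08,"dy": 0.0,"dz": 0,"ax": 0,"ay": 0,"az": 0},
  {"fingers": 1,"dx": -0.08,"dy": 0.0,"dz": 0,"ax": 0,"ay": 0,"az": 0},
])

```text
time_s: 4.35
position: [0.5273, 0.0434, 0.054]
tcp_rot: [3.137, -0.171, 0.021]
force: [13.5, -2.1, -12.7]
width: 0.0133
```

Emit:
servo_tool([
  {"fingers": 0.4,"dx": 0.02,"dy": 0.0,"dz": 0,"ax": 0,"ay": 0,"az": 0},
  {"fingers": 0.4,"dx": 0.02,"dy": 0.0,"dz": 0,"ax": 0,"ay": 0,"az": 0},
  {"fingers": 0.4,"dx": 0.02,"dy": 0.0,"dz": 0,"ax": 0,"ay": 0,"az": 0},
  {"fingers": 0.4,"dx": 0.02,"dy": 0,"dz": -1,"ax": 0,"ay": 0,"az": 0},
  {"fingers": 0.4,"dx": 0.02,"dy": 0,"dz": -2,"ax": 0,"ay": 0,"az": 0},
])

```text
time_s: 4.85
position: [0.525, 0.043, 0.1537]
tcp_rot: [3.135, -0.171, 0.013]
force: [0.7, 0.9, 0.6]
width: 0.0496
```

Run:
```python
from h import *
delta((.455,.12,.2),np.radians(-8.3))
im,c=snap('wrist','w3')
```

```text
t=4.85 pos [0.525  0.043  0.1537] yaw -6.25 F [0.7 0.9 0.6] w 0.0496
 d [-1.551 -1.376 -0.942] a [ 0.016 -0.079  0.342] rows>= 2.28
```

View pics/w3.png

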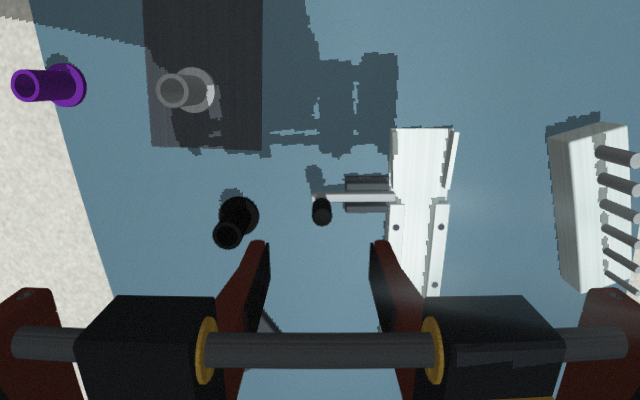

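Emit:
servo_tool([
  {"fingers": 0.4,"dx": -1.7,"dy": -1.1,"dz": -0.5,"ax": 0,"ay": -0.08,"az": 0.34},
  {"fingers": 0.4,"dx": -1.7,"dy": -1.1,"dz": -0.5,"ax": 0,"ay": -0.08,"az": 0.34},
  {"fingers": 0.4,"dx": -1.7,"dy": -1.1,"dz": -0.5,"ax": 0,"ay": -0.08,"az": 0.34},
  {"fingers": 0.4,"dx": -1.7,"dy": -1.1,"dz": -0.5,"ax": 0,"ay": -0.08,"az": 0.34},
  {"fingers": 0.4,"dx": -1.7,"dy": -1.1,"dz": -0.5,"ax": 0,"ay": -0.08,"az": 0.34},
])

```text
time_s: 5.4
position: [0.4511, 0.1062, 0.185]
tcp_rot: [-3.13, 0.231, -0.018]
force: [0.4, -1.2, -0.1]
width: 0.0527
```

Run:
```python
from h import *
delta((.44,.135,.12),np.radians(-8.3))
c0=optics.get_calibration('wrist')
im,c=snap('wrist','w4')
np.save('w4.npy',c['world_from_camera'])
```

```text
t=5.40 pos [0.4511 0.1062 0.185 ] yaw -8.42 F [ 0.4 -1.2 -0.1] w 0.0527
 d [-0.319 -0.532  1.299] a [-0.036 -0.107 -0.021] rows>= 1.44
```

View pics/w4.png

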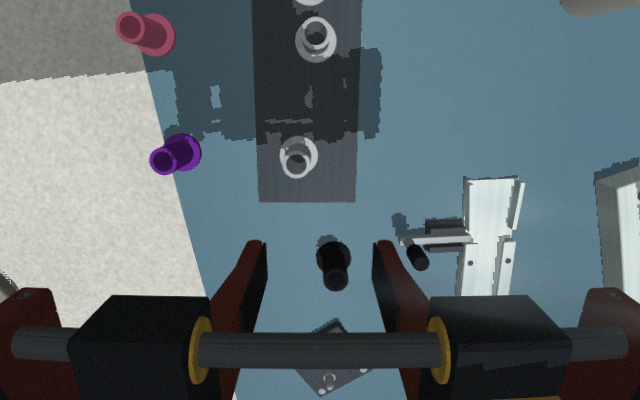

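Run:
```python
from h import *
c=optics.get_calibration('wrist'); c['world_from_camera']=np.load('w4.npy')
im=cv2.imread('pics/w4.png')
cv2.imwrite('pics/w4z.png',cv2.resize(im[0:210,245:365],None,fx=2.8,fy=2.8,interpolation=cv2.INTER_CUBIC))
for n,u,v,z in [('B1 top',296,162,.048),('B1 fl',299,156,.007),('B3',315,34,.048),('pin',329,378,.046)]: print(n,np.round(onz(c,u,v,z),4))
```

```text
B1 top [0.439  0.1374 0.048 ]
B1 fl [0.4392 0.1347 0.007 ]
B3 [0.4674 0.2264 0.048 ]
pin [ 0.4351 -0.0765  0.046 ]
```

View pics/w4z.png

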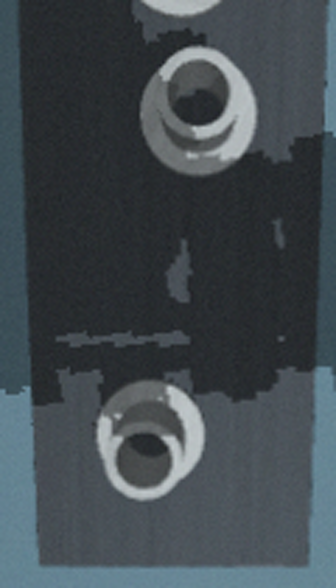

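Run:
```python
from h import *
delta((.439,.1355,.043),np.radians(-8.3))
```

```text
t=5.45 pos [0.4513 0.1058 0.1849] yaw -8.49 F [-0.7  0.3 -0. ] w 0.0529
 d [-0.363 -0.542  2.836] a [-0.031 -0.107 -0.031] rows>= 2.91
```

Emit:
servo_tool([
  {"fingers": 0.4,"dx": -0.36,"dy": -0.54,"dz": 0.7,"ax": 0,"ay": -0.1,"az": 0},
  {"fingers": 0.4,"dx": -0.36,"dy": -0.54,"dz": 1.5,"ax": 0,"ay": -0.1,"az": 0},
  {"fingers": 0.4,"dx": -0.36,"dy": -0.54,"dz": 1.5,"ax": 0,"ay": -0.1,"az": 0},
  {"fingers": 0.4,"dx": -0.36,"dy": -0.54,"dz": 2.3,"ax": 0,"ay": -0.1,"az": 0},
  {"fingers": 0.4,"dx": -0.36,"dy": -0.54,"dz": 2.8,"ax": 0,"ay": -0.1,"az": 0},
])

```text
time_s: 5.95
position: [0.4404, 0.1341, 0.0444]
tcp_rot: [-3.13, 0.236, -0.003]
force: [0.4, -0.1, 0.6]
width: 0.0523
```

Run:
```python
from h import *
delta((.439,.1355,.043),np.radians(-8.3))
```

```text
t=5.95 pos [0.4404 0.1341 0.0444] yaw -8.64 F [ 0.4 -0.1  0.6] w 0.0523
 d [-0.031 -0.024  0.028] a [-0.027 -0.013 -0.056] rows>= 0.05
```

Emit:
servo_tool([
  {"fingers": 1,"dx": -0.03,"dy": -0.03,"dz": 0.03,"ax": 0,"ay": 0,"az": 0},
  {"fingers": 1,"dx": -0.03,"dy": -0.03,"dz": 0.03,"ax": 0,"ay": 0,"az": 0},
  {"fingers": 1,"dx": -0.03,"dy": -0.03,"dz": 0.03,"ax": 0,"ay": 0,"az": 0},
  {"fingers": 1,"dx": -0.03,"dy": -0.03,"dz": 0.03,"ax": 0,"ay": 0,"az": 0},
  {"fingers": 1,"dx": -0.03,"dy": -0.03,"dz": 0.03,"ax": 0,"ay": 0,"az": 0},
])

```text
time_s: 6.45
position: [0.44, 0.1361, 0.0442]
tcp_rot: [-3.129, 0.236, -0.005]
force: [-1.3, -1.5, 9.3]
width: 0.021
```

Run:
```python
from h import *
delta((.439,.1355,.043),np.radians(-8.3))
delta((.434,-.091,.11),np.radians(-8.3))
snap('side','s5')
```

```text
t=6.45 pos [0.44   0.1361 0.0442] yaw -8.64 F [-1.3 -1.5  9.3] w 0.021
 d [-0.018  0.015  0.025] a [-0.042 -0.03  -0.056] rows>= 0.05
t=6.45 pos [0.44   0.1361 0.0442] yaw -8.64 F [-1.3 -1.5  9.3] w 0.021
 d [ 0.567  4.503 -1.333] a [-0.042 -0.03  -0.056] rows>= 4.73
```

View pics/s5.png

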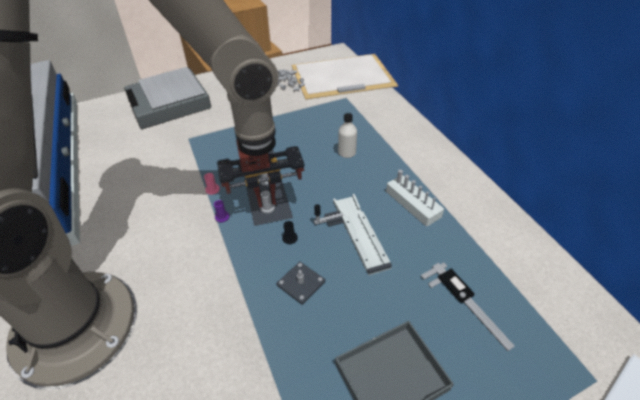

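Emit:
servo_tool([
  {"fingers": 1,"dx": 0,"dy": 0,"dz": -0.9,"ax": 0,"ay": 0,"az": 0},
  {"fingers": 1,"dx": 0,"dy": 0,"dz": -1.4,"ax": 0,"ay": 0,"az": 0},
  {"fingers": 1,"dx": 0.2,"dy": 0.9,"dz": -1.4,"ax": 0,"ay": 0,"az": 0},
  {"fingers": 1,"dx": 0.4,"dy": 1.9,"dz": -1.4,"ax": 0,"ay": 0,"az": 0},
  {"fingers": 1,"dx": 0.57,"dy": 2.9,"dz": -1.4,"ax": 0,"ay": 0,"az": 0},
])

```text
time_s: 7.0
position: [0.4466, -0.0108, 0.1147]
tcp_rot: [-3.128, 0.232, -0.009]
force: [0.6, -0.2, -0.8]
width: 0.0215
```

Run:
```python
from h import *
delta((.434,-.091,.11),np.radians(-8.3))
```

```text
t=7.00 pos [ 0.4466 -0.0108  0.1147] yaw -8.48 F [ 0.6 -0.2 -0.8] w 0.0215
 d [-0.013  1.623  0.085] a [-0.053 -0.049 -0.03 ] rows>= 1.63
```

Emit:
servo_tool([
  {"fingers": 1,"dx": -0.01,"dy": 0.8,"dz": 0.05,"ax": 0,"ay": 0,"az": 0},
  {"fingers": 1,"dx": -0.01,"dy": 1.62,"dz": 0.05,"ax": 0,"ay": 0,"az": 0},
  {"fingers": 1,"dx": -0.01,"dy": 1.62,"dz": 0.05,"ax": 0,"ay": 0,"az": 0},
  {"fingers": 1,"dx": -0.01,"dy": 1.62,"dz": 0.05,"ax": 0,"ay": 0,"az": 0},
  {"fingers": 1,"dx": -0.01,"dy": 1.62,"dz": 0.05,"ax": 0,"ay": 0,"az": 0},
])

```text
time_s: 7.5
position: [0.4345, -0.0896, 0.112]
tcp_rot: [-3.127, 0.229, -0.009]
force: [-0.1, 0.3, -1.3]
width: 0.0212
```

Run:
```python
from h import *
delta((.434,-.091,.11),np.radians(-8.3))
a=cv2.imread('pics/side0.png'); b,c=snap('side','s6'); b=b[:,:,::-1]
print([np.round(proj(c,(.434,-.091,z)),1) for z in (.012,.032,.046)],[np.round(proj(c,(x,y,.012)),1) for x,y in ((.4466,-.0542),(.3978,-.0785),(.4699,-.1035))])
z=[cv2.resize(i[200:330,240:370],None,fx=3,fy=3,interpolation=cv2.INTER_CUBIC) for i in (a,b)]
cv2.imwrite('pics/s6z.png',np.hstack(z))
```

```text
t=7.50 pos [ 0.4345 -0.0896  0.112 ] yaw -8.39 F [-0.1  0.3 -1.3] w 0.0212
 d [-0.007  0.029  0.04 ] a [-0.06  -0.052 -0.015] rows>= 0.06
[array([300. , 280.7]), array([299.5, 274.9]), array([299.1, 270.7])] [array([299.1, 264.6]), array([280.6, 282.2]), array([319.2, 279.2])]
```

View pics/s6z.png

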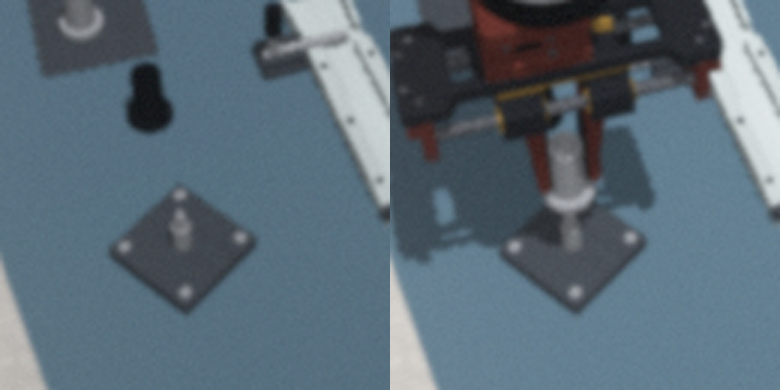

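Run:
```python
from h import *
c=optics.get_calibration('side')
for z in (.070,.075,.116): print(z,proj(c,(.4345,-.0896,z)))
print(proj(c,(.4395,-.0896,.07)),proj(c,(.4345,-.0846,.07)))
b=cv2.imread('pics/s6.png')
cv2.imwrite('pics/s6y.png',cv2.resize(b[235:295,270:330],None,fx=9,fy=9,interpolation=cv2.INTER_CUBIC))
```

```text
0.07 [298.31965886 262.67164335]
0.075 [298.16556103 261.08664153]
0.116 [296.84857001 247.51194796]
[300.79097137 261.76834974] [297.33987855 260.70120198]
```

View pics/s6y.png

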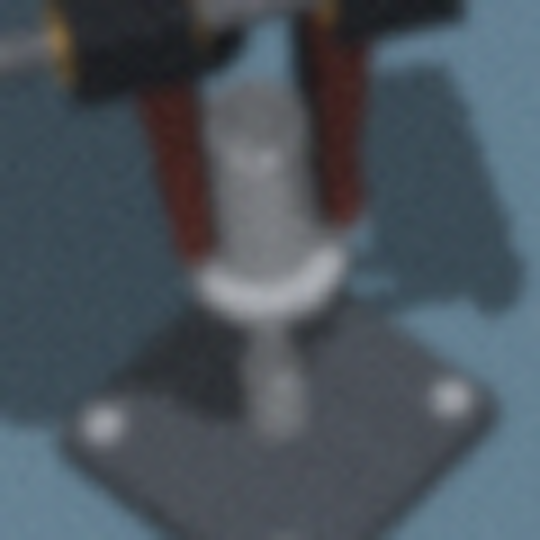

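Emit:
servo_tool([
  {"fingers": 1,"dx": -0.015,"dy": 0.03,"dz": 0.2,"ax": -0.06,"ay": -0.05,"az": 0},
  {"fingers": 1,"dx": -0.015,"dy": 0.03,"dz": 0.35,"ax": -0.06,"ay": -0.05,"az": 0},
  {"fingers": 1,"dx": -0.015,"dy": 0.03,"dz": 0.5,"ax": -0.06,"ay": -0.05,"az": 0},
  {"fingers": 1,"dx": -0.015,"dy": 0.03,"dz": 0.65,"ax": -0.06,"ay": -0.05,"az": 0},
  {"fingers": 1,"dx": -0.015,"dy": 0.03,"dz": 0.68,"ax": -0.06,"ay": -0.05,"az": 0},
])

```text
time_s: 8.05
position: [0.4331, -0.0905, 0.0768]
tcp_rot: [3.133, -0.228, -0.003]
force: [-0.4, -0.5, -0.6]
width: 0.0215
```

Run:
```python
from h import *
delta((.434,-.091,.074),np.radians(-8.3))
snap('side','s7')
```

```text
t=8.05 pos [ 0.4331 -0.0905  0.0768] yaw -8.33 F [-0.4 -0.5 -0.6] w 0.0215
 d [0.019 0.008 0.056] a [ 0.005  0.018 -0.006] rows>= 0.06
```

Emit:
servo_tool([
  {"fingers": 1,"dx": 0.01,"dy": 0.0,"dz": 0.04,"ax": 0,"ay": 0,"az": 0},
  {"fingers": 1,"dx": 0.01,"dy": 0.0,"dz": 0.08,"ax": 0,"ay": 0,"az": 0},
  {"fingers": 1,"dx": 0.01,"dy": 0.0,"dz": 0.11,"ax": 0,"ay": 0,"az": 0},
  {"fingers": 1,"dx": 0.01,"dy": 0.0,"dz": 0.11,"ax": 0,"ay": 0,"az": 0},
])

```text
time_s: 8.5
position: [0.4339, -0.0905, 0.0715]
tcp_rot: [3.133, -0.228, -0.002]
force: [-0.0, 0.7, -1.1]
width: 0.0211
```

Emit:
servo_tool([
  {"fingers": 1,"dx": 0.0,"dy": 0.0,"dz": 0.06,"ax": 0,"ay": 0,"az": 0},
  {"fingers": 1,"dx": 0.0,"dy": 0.0,"dz": 0.12,"ax": 0,"ay": 0,"az": 0},
  {"fingers": 1,"dx": 0.0,"dy": 0.0,"dz": 0.18,"ax": 0,"ay": 0,"az": 0},
  {"fingers": 1,"dx": 0.0,"dy": 0.0,"dz": 0.24,"ax": 0,"ay": 0,"az": 0},
  {"fingers": 1,"dx": 0.0,"dy": 0.0,"dz": 0.28,"ax": 0,"ay": 0,"az": 0},
])

```text
time_s: 9.0
position: [0.434, -0.0905, 0.0572]
tcp_rot: [3.133, -0.228, -0.002]
force: [0.1, 1.1, -0.2]
width: 0.0212
```

Emit:
servo_tool([
  {"fingers": 1,"dx": 0.0,"dy": 0.0,"dz": 0.04,"ax": 0,"ay": 0,"az": 0},
  {"fingers": 1,"dx": 0.0,"dy": 0.0,"dz": 0.07,"ax": 0,"ay": 0,"az": 0},
  {"fingers": 1,"dx": 0.0,"dy": 0.0,"dz": 0.08,"ax": 0,"ay": 0,"az": 0},
  {"fingers": 1,"dx": 0.0,"dy": 0.0,"dz": 0.08,"ax": 0,"ay": 0,"az": 0},
])

```text
time_s: 9.4
position: [0.434, -0.0905, 0.0542]
tcp_rot: [-3.132, 0.229, 0.002]
force: [-4.2, 1.8, 19.7]
width: 0.0214
```

Run:
```python
from h import *
delta((.434,-.091,.125),np.radians(-8.3))
b,c=snap('side','s8')
cv2.imwrite('pics/s8z.png',cv2.resize(b[200:310,240:400,::-1],None,fx=4,fy=4,interpolation=cv2.INTER_CUBIC))
```

```text
t=9.40 pos [ 0.434  -0.0905  0.0542] yaw -8.37 F [-4.2  1.8 19.7] w 0.0214
 d [-1.000e-03  8.000e-03 -1.417e+00] a [-0.01   0.012 -0.011] rows>= 1.42
```

View pics/s8z.png

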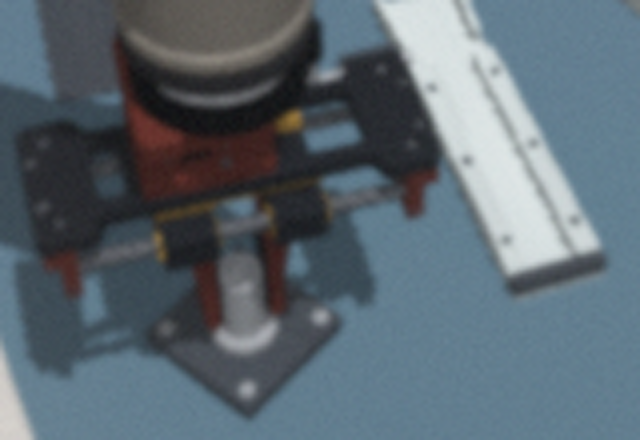

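Emit:
servo_tool([
  {"fingers": 1,"dx": 0.0,"dy": 0.0,"dz": -0.5,"ax": 0,"ay": 0,"az": 0},
  {"fingers": 1,"dx": 0.0,"dy": 0.0,"dz": -1.42,"ax": 0,"ay": 0,"az": 0},
  {"fingers": 1,"dx": 0.4,"dy": -0.4,"dz": -1.5,"ax": 0,"ay": 0,"az": 0},
  {"fingers": 1,"dx": 0.8,"dy": -0.8,"dz": -1.5,"ax": 0,"ay": 0,"az": 0},
  {"fingers": 1,"dx": 1.2,"dy": -1.2,"dz": -1.5,"ax": 0,"ay": 0,"az": -0.3},
])

```text
time_s: 9.95
position: [0.503, -0.0394, 0.1297]
tcp_rot: [-3.135, 0.18, 0.0]
force: [-0.4, -0.2, -0.3]
width: 0.0216
```

Run:
```python
from h import *
delta((.612,.0625,.13),np.radians(-6.3))
im=cv2.imread('pics/w3.png')
cv2.imwrite('pics/w3z.png',cv2.resize(im[120:300,375:475],None,fx=4,fy=4,interpolation=cv2.INTER_CUBIC)[:600])
```

```text
t=9.95 pos [ 0.503  -0.0394  0.1297] yaw -6.56 F [-0.4 -0.2 -0.3] w 0.0216
 d [ 1.933 -2.274 -0.004] a [-0.014  0.001 -0.044] rows>= 2.98
```

View pics/w3z.png

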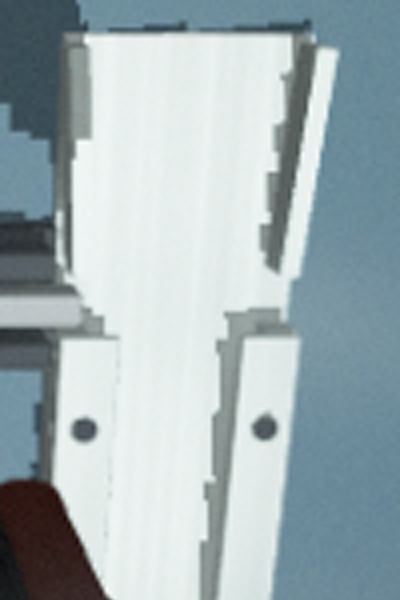

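Run:
```python
from h import *
c=optics.get_calibration('wrist'); s=env.read_state()
X=np.eye(4);X[:3,:3]=R.from_rotvec(s['tcp_rot']).as_matrix();X[:3,3]=s['position']
E=np.linalg.inv(X)@np.array(c['world_from_camera']); np.save('E.npy',E)
X=np.eye(4);X[:3,:3]=R.from_rotvec([3.135,-.171,.013]).as_matrix();X[:3,3]=[.525,.043,.1537]
c['world_from_camera']=X@E
for n,u,v in [('Lo',55,338),('Li',117,338),('Ri',243,338),('Ro',300,338)]:
    print(n,np.round(onz(c,u/4+375,v/4+120,.014),4))
```

```text
Lo [0.5815 0.0295 0.014 ]
Li [0.5941 0.028  0.014 ]
Ri [0.62   0.0251 0.014 ]
Ro [0.6319 0.0238 0.014 ]
```

Emit:
servo_tool([
  {"fingers": 1,"dx": 0.65,"dy": -0.75,"dz": 0,"ax": 0,"ay": 0,"az": -0.04},
  {"fingers": 1,"dx": 1.3,"dy": -1.5,"dz": 0,"ax": 0,"ay": 0,"az": -0.04},
  {"fingers": 1,"dx": 1.92,"dy": -2.27,"dz": 0,"ax": 0,"ay": 0,"az": -0.04},
  {"fingers": 1,"dx": 1.92,"dy": -2.27,"dz": 0,"ax": 0,"ay": 0,"az": -0.04},
  {"fingers": 1,"dx": 1.92,"dy": -2.27,"dz": 0,"ax": 0,"ay": 0,"az": -0.04},
])

```text
time_s: 10.45
position: [0.6112, 0.063, 0.129]
tcp_rot: [-3.137, 0.17, 0.002]
force: [-0.6, -0.6, -1.0]
width: 0.0213
```

Run:
```python
from h import *
delta((.6115,.0625,.047),np.radians(-6.3))
```

```text
t=10.45 pos [0.6112 0.063  0.129 ] yaw -6.21 F [-0.6 -0.6 -1. ] w 0.0213
 d [0.008 0.01  1.639] a [-0.004  0.011  0.015] rows>= 1.64
```

Emit:
servo_tool([
  {"fingers": 1,"dx": 0.01,"dy": 0.01,"dz": 0.6,"ax": 0,"ay": 0,"az": 0},
  {"fingers": 1,"dx": 0.01,"dy": 0.01,"dz": 1.2,"ax": 0,"ay": 0,"az": 0},
  {"fingers": 1,"dx": 0.01,"dy": 0.01,"dz": 1.4,"ax": 0,"ay": 0,"az": 0},
  {"fingers": 1,"dx": 0.01,"dy": 0.01,"dz": 1.55,"ax": 0,"ay": 0,"az": 0},
  {"fingers": 1,"dx": 0.01,"dy": 0.01,"dz": 1.62,"ax": 0,"ay": 0,"az": 0},
])

```text
time_s: 10.95
position: [0.6115, 0.0616, 0.0482]
tcp_rot: [-3.137, 0.172, 0.002]
force: [0.3, 0.5, -0.2]
width: 0.0211
```

Run:
```python
from h import *
delta((.6075-.11*.0,.0267-.994*.0,.048),np.radians(-6.3))
delta((.6075-.11*.06,.0267-.994*.06,.048),np.radians(-6.3))
```

```text
t=10.95 pos [0.6115 0.0616 0.0482] yaw -6.28 F [ 0.3  0.5 -0.2] w 0.0211
 d [-0.003  0.702  0.003] a [-0.001  0.01   0.004] rows>= 0.7
t=10.95 pos [0.6115 0.0616 0.0482] yaw -6.28 F [ 0.3  0.5 -0.2] w 0.0211
 d [-0.004  1.902  0.003] a [-0.001  0.01   0.004] rows>= 1.9
```

Emit:
servo_tool([
  {"fingers": 1,"dx": 0,"dy": 0.15,"dz": 0.03,"ax": 0,"ay": 0,"az": 0},
  {"fingers": 1,"dx": 0,"dy": 0.4,"dz": 0.03,"ax": 0,"ay": 0,"az": 0},
  {"fingers": 1,"dx": 0,"dy": 0.6,"dz": 0.03,"ax": 0,"ay": 0,"az": 0},
  {"fingers": 1,"dx": 0,"dy": 0.8,"dz": 0.03,"ax": 0,"ay": 0,"az": 0},
  {"fingers": 1,"dx": 0,"dy": 0.9,"dz": 0.03,"ax": 0,"ay": 0,"az": 0},
])

```text
time_s: 11.45
position: [0.6066, 0.0147, 0.0472]
tcp_rot: [3.136, -0.175, -0.001]
force: [0.7, -0.5, -0.5]
width: 0.0213
```

Emit:
servo_tool([
  {"fingers": 1,"dx": 0,"dy": 0.4,"dz": 0.01,"ax": 0,"ay": 0,"az": 0},
  {"fingers": 1,"dx": 0,"dy": 0.9,"dz": 0.01,"ax": 0,"ay": 0,"az": 0},
  {"fingers": 1,"dx": 0,"dy": 1.4,"dz": 0.01,"ax": 0,"ay": 0,"az": 0},
  {"fingers": 1,"dx": 0,"dy": 1.9,"dz": 0.01,"ax": 0,"ay": 0,"az": 0},
  {"fingers": 1,"dx": 0,"dy": 2.24,"dz": 0.01,"ax": 0,"ay": 0,"az": 0},
])

```text
time_s: 11.95
position: [0.5937, -0.0989, 0.047]
tcp_rot: [3.136, -0.178, -0.0]
force: [-0.3, -0.0, -1.1]
width: 0.0212
```

Emit:
servo_tool([
  {"fingers": 0.4,"dx": 0,"dy": 0,"dz": 0,"ax": 0,"ay": 0,"az": 0},
  {"fingers": 0.4,"dx": 0,"dy": 0,"dz": 0,"ax": 0,"ay": 0,"az": 0},
  {"fingers": 0.4,"dx": 0,"dy": 0,"dz": 0,"ax": 0,"ay": 0,"az": 0},
  {"fingers": 0.4,"dx": 0,"dy": 0,"dz": -0.9,"ax": 0,"ay": 0,"az": 0},
  {"fingers": 0.4,"dx": 0,"dy": 0,"dz": -1.8,"ax": 0,"ay": 0,"az": 0},
])

```text
time_s: 12.45
position: [0.593, -0.0968, 0.1367]
tcp_rot: [3.136, -0.174, -0.006]
force: [1.5, -0.6, 0.2]
width: 0.0523
```

Run:
```python
from h import *
delta((.46,.19,.2),np.radians(-8.3))
b,c=snap('side','s9')
```

```text
t=12.45 pos [ 0.593  -0.0968  0.1367] yaw -6.35 F [ 1.5 -0.6  0.2] w 0.0523
 d [-3.283 -5.405 -1.259] a [0.009 0.035 0.325] rows>= 6.45
```

View pics/s9.png

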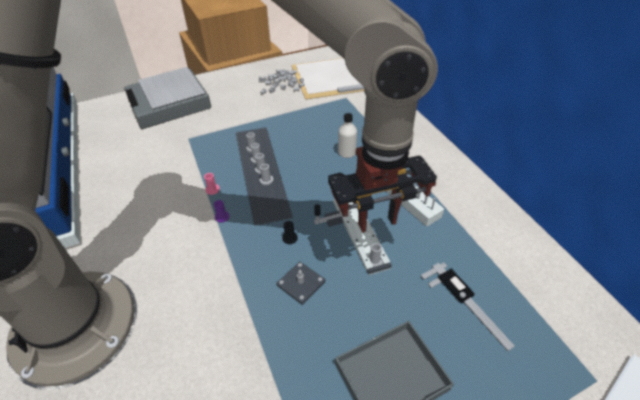

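Emit:
servo_tool([
  {"fingers": 0.4,"dx": -3.28,"dy": -5.4,"dz": -1.26,"ax": 0,"ay": 0,"az": 0.32},
  {"fingers": 0.4,"dx": -3.28,"dy": -5.4,"dz": -1.26,"ax": 0,"ay": 0,"az": 0.32},
  {"fingers": 0.4,"dx": -3.28,"dy": -5.4,"dz": -1.26,"ax": 0,"ay": 0,"az": 0.32},
  {"fingers": 0.4,"dx": -3.28,"dy": -5.4,"dz": -1.26,"ax": 0,"ay": 0,"az": 0.32},
  {"fingers": 0.4,"dx": -3.28,"dy": -5.4,"dz": -1.26,"ax": 0,"ay": 0,"az": 0.32},
])

```text
time_s: 13.0
position: [0.492, 0.1269, 0.1912]
tcp_rot: [-3.133, 0.225, -0.013]
force: [0.3, 1.1, -0.1]
width: 0.0525
```

Run:
```python
from h import *
delta((.46,.19,.2),np.radians(-8.3))
```

```text
t=13.00 pos [0.492  0.1269 0.1912] yaw -8.2 F [ 0.3  1.1 -0.1] w 0.0525
 d [-0.813 -1.158 -0.182] a [-0.012 -0.08   0.017] rows>= 1.43
```

Emit:
servo_tool([
  {"fingers": 0.4,"dx": -0.8,"dy": -1.16,"dz": -0.18,"ax": 0,"ay": -0.08,"az": 0},
  {"fingers": 0.4,"dx": -0.8,"dy": -1.16,"dz": -0.18,"ax": 0,"ay": -0.08,"az": 0},
  {"fingers": 0.4,"dx": -0.8,"dy": -1.16,"dz": -0.18,"ax": 0,"ay": -0.08,"az": 0},
  {"fingers": 0.4,"dx": -0.8,"dy": -1.16,"dz": -0.18,"ax": 0,"ay": -0.08,"az": 0},
])

```text
time_s: 13.4
position: [0.4603, 0.191, 0.1999]
tcp_rot: [-3.132, 0.22, -0.0]
force: [0.5, -1.2, 0.8]
width: 0.0526
```

Run:
```python
from h import *
delta((.467,.2255,.043),np.radians(-8.3))
im,c=snap('wrist','w10'); np.save('w10.npy',c['world_from_camera'])
```

```text
t=13.40 pos [0.4603 0.191  0.1999] yaw -8.03 F [ 0.5 -1.2  0.8] w 0.0526
 d [ 0.036 -0.698  3.14 ] a [-0.015 -0.002  0.044] rows>= 3.22
```

View pics/w10.png

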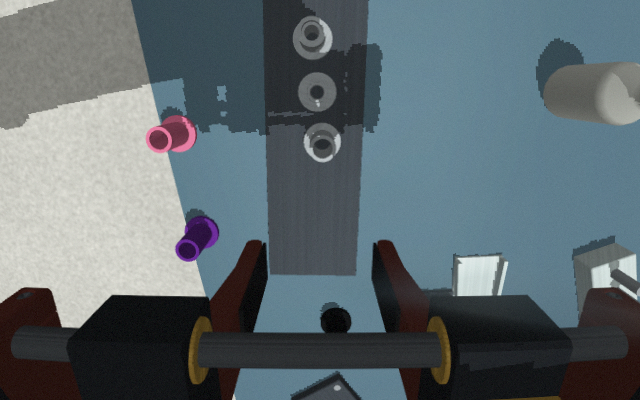

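Run:
```python
from h import *
im=cv2.imread('pics/w10.png')
cv2.imwrite('pics/w10z.png',cv2.resize(im[0:180,270:370],None,fx=3.3,fy=3.3,interpolation=cv2.INTER_CUBIC))
```

```text
(no output)
```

View pics/w10z.png

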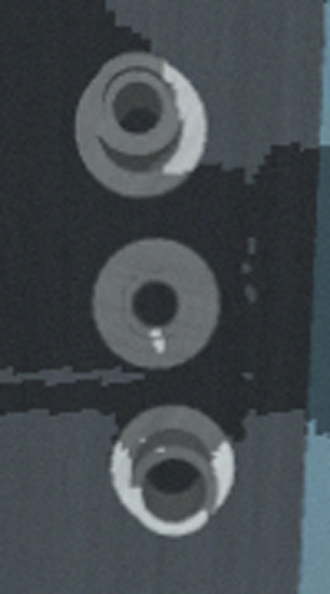

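Run:
```python
from h import *
c=optics.get_calibration('wrist'); c['world_from_camera']=np.load('w10.npy')
for n,u,v,z in [('B3t',322.1,147,.048),('B3f',322.4,142.4,.005),('B4t',317,92.1,.048),('B4f',317,92.1,.005),('B5t',311.2,31.8,.048),('B5f',312.7,37.9,.005)]: print(n,np.round(onz(c,u,v,z),4))
```

```text
B3t [0.4679 0.2283 0.048 ]
B3f [0.4681 0.2259 0.005 ]
B4t [0.4699 0.2713 0.048 ]
B4f [0.4696 0.271  0.005 ]
B5t [0.4718 0.3152 0.048 ]
B5f [0.4723 0.3165 0.005 ]
```

Run:
```python
from h import *
delta((.468,.2268,.044),np.radians(-8.3))
```

```text
t=13.45 pos [0.4607 0.1898 0.1999] yaw -8.17 F [ 0.3 -0.   0.5] w 0.0526
 d [ 0.038 -0.75   3.118] a [-0.011 -0.003  0.021] rows>= 3.21
```

Emit:
servo_tool([
  {"fingers": 0.4,"dx": 0.04,"dy": -0.75,"dz": 0.7,"ax": 0,"ay": 0,"az": 0},
  {"fingers": 0.4,"dx": 0.04,"dy": -0.75,"dz": 1.6,"ax": 0,"ay": 0,"az": 0},
  {"fingers": 0.4,"dx": 0.04,"dy": -0.75,"dz": 2.0,"ax": 0,"ay": 0,"az": 0},
  {"fingers": 0.4,"dx": 0.04,"dy": -0.75,"dz": 2.7,"ax": 0,"ay": 0,"az": 0},
  {"fingers": 0.4,"dx": 0.04,"dy": -0.75,"dz": 3.1,"ax": 0,"ay": 0,"az": 0},
])

```text
time_s: 13.95
position: [0.468, 0.2245, 0.0425]
tcp_rot: [3.132, -0.228, -0.002]
force: [0.6, 0.4, 0.2]
width: 0.0528
```

Run:
```python
from h import *
delta((.468,.2268,.044),np.radians(-8.3))
```

```text
t=13.95 pos [0.468  0.2245 0.0425] yaw -8.32 F [0.6 0.4 0.2] w 0.0528
 d [-0.006 -0.045 -0.03 ] a [ 0.014  0.01  -0.004] rows>= 0.05
```

Emit:
servo_tool([
  {"fingers": 1,"dx": 0,"dy": -0.04,"dz": -0.03,"ax": 0,"ay": 0,"az": 0},
  {"fingers": 1,"dx": 0,"dy": -0.04,"dz": -0.03,"ax": 0,"ay": 0,"az": 0},
  {"fingers": 1,"dx": 0,"dy": -0.04,"dz": -0.03,"ax": 0,"ay": 0,"az": 0},
  {"fingers": 1,"dx": 0,"dy": -0.04,"dz": -0.03,"ax": 0,"ay": 0,"az": 0},
  {"fingers": 1,"dx": 0,"dy": -0.04,"dz": -0.03,"ax": 0,"ay": 0,"az": 0},
])

```text
time_s: 14.45
position: [0.469, 0.2268, 0.0451]
tcp_rot: [3.133, -0.228, 0.001]
force: [-0.7, -0.6, 5.2]
width: 0.0209
```

Run:
```python
from h import *
delta((.434,-.0905,.113),np.radians(-8.3))
```

```text
t=14.45 pos [0.469  0.2268 0.0451] yaw -8.33 F [-0.7 -0.6  5.2] w 0.0209
 d [ 0.227  6.38  -1.357] a [ 0.    -0.004 -0.005] rows>= 6.53
```

Emit:
servo_tool([
  {"fingers": 1,"dx": 0,"dy": 0,"dz": -0.9,"ax": 0,"ay": 0,"az": 0},
  {"fingers": 1,"dx": 0,"dy": 0,"dz": -1.5,"ax": 0,"ay": 0,"az": 0},
  {"fingers": 1,"dx": 0.05,"dy": 0.9,"dz": -1.5,"ax": 0,"ay": 0,"az": 0},
  {"fingers": 1,"dx": 0.1,"dy": 1.9,"dz": -1.5,"ax": 0,"ay": 0,"az": 0},
  {"fingers": 1,"dx": 0.2,"dy": 2.9,"dz": -1.5,"ax": 0,"ay": 0,"az": 0},
])

```text
time_s: 14.95
position: [0.4575, 0.0813, 0.1208]
tcp_rot: [-3.133, 0.225, -0.002]
force: [1.2, 0.1, -1.4]
width: 0.0212
```

Run:
```python
from h import *
delta((.434,-.0905,.113),np.radians(-8.3))
```

```text
t=14.95 pos [0.4575 0.0813 0.1208] yaw -8.2 F [ 1.2  0.1 -1.4] w 0.0212
 d [0.025 3.469 0.153] a [-0.011 -0.014  0.016] rows>= 3.47
```

Emit:
servo_tool([
  {"fingers": 1,"dx": 0.02,"dy": 0.9,"dz": 0,"ax": 0,"ay": 0,"az": 0},
  {"fingers": 1,"dx": 0.02,"dy": 1.9,"dz": 0.1,"ax": 0,"ay": 0,"az": 0},
  {"fingers": 1,"dx": 0.02,"dy": 2.8,"dz": 0.1,"ax": 0,"ay": 0,"az": 0},
  {"fingers": 1,"dx": 0.02,"dy": 3.46,"dz": 0.15,"ax": 0,"ay": 0,"az": 0},
  {"fingers": 1,"dx": 0.02,"dy": 3.46,"dz": 0.15,"ax": 0,"ay": 0,"az": 0},
])

```text
time_s: 15.45
position: [0.4326, -0.0945, 0.1136]
tcp_rot: [-3.133, 0.237, -0.004]
force: [0.4, 0.3, -0.6]
width: 0.0207
```

Run:
```python
from h import *
delta((.434,-.0905,.078),np.radians(-8.3))
```

```text
t=15.45 pos [ 0.4326 -0.0945  0.1136] yaw -8.64 F [ 0.4  0.3 -0.6] w 0.0207
 d [ 0.013 -0.083  0.713] a [-0.002 -0.023 -0.057] rows>= 0.72
```

Emit:
servo_tool([
  {"fingers": 1,"dx": 0.015,"dy": -0.08,"dz": 0.1,"ax": 0,"ay": 0,"az": -0.05},
  {"fingers": 1,"dx": 0.015,"dy": -0.08,"dz": 0.25,"ax": 0,"ay": 0,"az": -0.05},
  {"fingers": 1,"dx": 0.015,"dy": -0.08,"dz": 0.4,"ax": 0,"ay": 0,"az": -0.05},
  {"fingers": 1,"dx": 0.015,"dy": -0.08,"dz": 0.6,"ax": 0,"ay": 0,"az": -0.05},
  {"fingers": 1,"dx": 0.015,"dy": -0.08,"dz": 0.71,"ax": 0,"ay": 0,"az": -0.05},
])

```text
time_s: 15.95
position: [0.4336, -0.0899, 0.0769]
tcp_rot: [3.133, -0.226, 0.001]
force: [-0.4, -0.5, -1.1]
width: 0.0209
```

Run:
```python
from h import *
delta((.434,-.0905,.071),np.radians(-8.3))
```

```text
t=15.95 pos [ 0.4336 -0.0899  0.0769] yaw -8.26 F [-0.4 -0.5 -1.1] w 0.0209
 d [0.009 0.011 0.118] a [ 0.    -0.008  0.007] rows>= 0.12
```

Bottom about 33.8 mm; test past the step.

Emit:
servo_tool([
  {"fingers": 1,"dx": 0.01,"dy": 0.01,"dz": 0.04,"ax": 0,"ay": 0,"az": 0},
  {"fingers": 1,"dx": 0.01,"dy": 0.01,"dz": 0.08,"ax": 0,"ay": 0,"az": 0},
  {"fingers": 1,"dx": 0.01,"dy": 0.01,"dz": 0.1,"ax": 0,"ay": 0,"az": 0},
  {"fingers": 1,"dx": 0.01,"dy": 0.01,"dz": 0.1,"ax": 0,"ay": 0,"az": 0},
])

```text
time_s: 16.35
position: [0.4342, -0.0905, 0.072]
tcp_rot: [3.133, -0.226, 0.002]
force: [0.0, 0.3, -1.2]
width: 0.0211
```

Emit:
servo_tool([
  {"fingers": 1,"dx": 0.0,"dy": 0.0,"dz": 0.08,"ax": 0,"ay": 0,"az": 0},
  {"fingers": 1,"dx": 0.0,"dy": 0.0,"dz": 0.16,"ax": 0,"ay": 0,"az": 0},
  {"fingers": 1,"dx": 0.0,"dy": 0.0,"dz": 0.24,"ax": 0,"ay": 0,"az": 0},
  {"fingers": 1,"dx": 0.0,"dy": 0.0,"dz": 0.32,"ax": 0,"ay": 0,"az": 0},
  {"fingers": 1,"dx": 0.0,"dy": 0.0,"dz": 0.38,"ax": 0,"ay": 0,"az": 0},
])

```text
time_s: 16.85
position: [0.4342, -0.0906, 0.0538]
tcp_rot: [-3.132, 0.227, -0.001]
force: [-10.1, 2.8, 45.7]
width: 0.0208
```

Run:
```python
from h import *
delta((.503,-.039,.13),np.radians(-6.5))
b,c=snap('side','s11')
cv2.imwrite('pics/s11z.png',cv2.resize(b[60:310,180:420,::-1],None,fx=2.3,fy=2.3,interpolation=cv2.INTER_CUBIC))
```

```text
t=16.85 pos [ 0.4342 -0.0906  0.0538] yaw -8.29 F [-10.1   2.8  45.7] w 0.0208
 d [ 1.213 -1.221 -1.521] a [-0.015 -0.003 -0.298] rows>= 2.3
```

View pics/s11z.png

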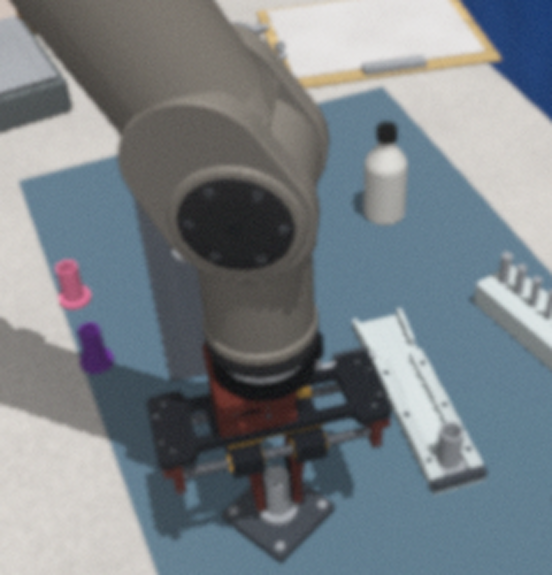

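Emit:
servo_tool([
  {"fingers": 1,"dx": 0.0,"dy": 0.0,"dz": -0.5,"ax": 0,"ay": 0,"az": 0},
  {"fingers": 1,"dx": 0.0,"dy": 0.0,"dz": -1.42,"ax": 0,"ay": 0,"az": 0},
  {"fingers": 1,"dx": 0.4,"dy": -0.4,"dz": -1.5,"ax": 0,"ay": 0,"az": 0},
  {"fingers": 1,"dx": 0.8,"dy": -0.8,"dz": -1.5,"ax": 0,"ay": 0,"az": 0},
  {"fingers": 1,"dx": 1.2,"dy": -1.2,"dz": -1.5,"ax": 0,"ay": 0,"az": -0.3},
])

```text
time_s: 17.4
position: [0.5031, -0.0391, 0.1292]
tcp_rot: [-3.134, 0.177, -0.003]
force: [-0.7, -0.1, -1.0]
width: 0.0211
```

Run:
```python
from h import *
delta((.6115,.0625,.13),np.radians(-6.3))
```

```text
t=17.40 pos [ 0.5031 -0.0391  0.1292] yaw -6.48 F [-0.7 -0.1 -1. ] w 0.0211
 d [ 1.924 -2.264 -0.007] a [-0.023 -0.015 -0.03 ] rows>= 2.97
```

Emit:
servo_tool([
  {"fingers": 1,"dx": 0.65,"dy": -0.75,"dz": 0,"ax": 0,"ay": 0,"az": -0.04},
  {"fingers": 1,"dx": 1.3,"dy": -1.5,"dz": 0,"ax": 0,"ay": 0,"az": -0.04},
  {"fingers": 1,"dx": 1.92,"dy": -2.26,"dz": 0,"ax": 0,"ay": 0,"az": -0.04},
  {"fingers": 1,"dx": 1.92,"dy": -2.26,"dz": 0,"ax": 0,"ay": 0,"az": -0.04},
  {"fingers": 1,"dx": 1.92,"dy": -2.26,"dz": 0.3,"ax": 0,"ay": 0,"az": -0.04},
])

```text
time_s: 17.9
position: [0.6128, 0.0633, 0.1149]
tcp_rot: [-3.134, 0.167, -0.007]
force: [-0.4, -0.7, -0.7]
width: 0.0207
```

Run:
```python
from h import *
delta((.6115,.0625,.0468),np.radians(-6.3))
```

```text
t=17.90 pos [0.6128 0.0633 0.1149] yaw -6.11 F [-0.4 -0.7 -0.7] w 0.0207
 d [-0.029  0.023  1.361] a [-0.028 -0.039  0.031] rows>= 1.36
```

Emit:
servo_tool([
  {"fingers": 1,"dx": -0.03,"dy": 0.02,"dz": 0.5,"ax": 0,"ay": 0,"az": 0.03},
  {"fingers": 1,"dx": -0.03,"dy": 0.02,"dz": 1.0,"ax": 0,"ay": 0,"az": 0.03},
  {"fingers": 1,"dx": -0.03,"dy": 0.02,"dz": 1.2,"ax": 0,"ay": 0,"az": 0.03},
  {"fingers": 1,"dx": -0.03,"dy": 0.02,"dz": 1.35,"ax": 0,"ay": 0,"az": 0.03},
  {"fingers": 1,"dx": -0.03,"dy": 0.02,"dz": 1.36,"ax": 0,"ay": 0,"az": 0.03},
])

```text
time_s: 18.4
position: [0.611, 0.0616, 0.0465]
tcp_rot: [-3.135, 0.174, -0.006]
force: [-0.1, 1.2, 0.4]
width: 0.0212
```

Run:
```python
from h import *
delta((.6075-.11*.085,.0267-.994*.085,.0467),np.radians(-6.3))
```

```text
t=18.40 pos [0.611  0.0616 0.0465] yaw -6.37 F [-0.1  1.2  0.4] w 0.0212
 d [ 0.01   2.401 -0.01 ] a [-0.023 -0.033 -0.012] rows>= 2.4
```

Emit:
servo_tool([
  {"fingers": 1,"dx": 0.01,"dy": 0.3,"dz": 0,"ax": 0,"ay": 0,"az": 0},
  {"fingers": 1,"dx": 0.01,"dy": 0.6,"dz": 0,"ax": 0,"ay": 0,"az": 0},
  {"fingers": 1,"dx": 0.01,"dy": 0.9,"dz": 0,"ax": 0,"ay": 0,"az": 0},
  {"fingers": 1,"dx": 0.01,"dy": 1.3,"dz": 0,"ax": 0,"ay": 0,"az": 0},
  {"fingers": 1,"dx": 0.01,"dy": 1.8,"dz": 0,"ax": 0,"ay": 0,"az": 0},
])

```text
time_s: 18.9
position: [0.6014, -0.0294, 0.0467]
tcp_rot: [-3.134, 0.174, -0.007]
force: [-0.0, -0.1, -1.0]
width: 0.0212
```

Emit:
servo_tool([
  {"fingers": 1,"dx": 0,"dy": 0.4,"dz": 0,"ax": 0,"ay": 0,"az": 0},
  {"fingers": 1,"dx": 0,"dy": 0.6,"dz": 0,"ax": 0,"ay": 0,"az": 0},
  {"fingers": 1,"dx": 0,"dy": 0.6,"dz": 0,"ax": 0,"ay": 0,"az": 0},
])

```text
time_s: 19.2
position: [0.5977, -0.0621, 0.047]
tcp_rot: [-3.135, 0.181, -0.008]
force: [0.9, 0.4, -1.1]
width: 0.0215
```

Emit:
servo_tool([
  {"fingers": 0.4,"dx": 0,"dy": 0,"dz": 0,"ax": 0,"ay": 0,"az": 0},
  {"fingers": 0.4,"dx": 0,"dy": 0,"dz": 0,"ax": 0,"ay": 0,"az": 0},
  {"fingers": 0.4,"dx": 0,"dy": 0,"dz": 0,"ax": 0,"ay": 0,"az": 0},
  {"fingers": 0.4,"dx": 0,"dy": 0,"dz": -0.9,"ax": 0,"ay": 0,"az": 0},
  {"fingers": 0.4,"dx": 0,"dy": 0,"dz": -1.8,"ax": 0,"ay": 0,"az": 0},
])

```text
time_s: 19.7
position: [0.5963, -0.0612, 0.1369]
tcp_rot: [-3.135, 0.179, -0.002]
force: [1.3, -0.3, 0.7]
width: 0.0518
```

Run:
```python
from h import *
delta((.463,.235,.2),np.radians(-8.3))
```

```text
t=19.70 pos [ 0.5963 -0.0612  0.1369] yaw -6.52 F [ 1.3 -0.3  0.7] w 0.0518
 d [-3.32  -5.584 -1.26 ] a [-0.011 -0.012  0.297] rows>= 6.62
```

Emit:
servo_tool([
  {"fingers": 0.4,"dx": -3.32,"dy": -5.58,"dz": -1.26,"ax": 0,"ay": 0,"az": 0.3},
  {"fingers": 0.4,"dx": -3.32,"dy": -5.58,"dz": -1.26,"ax": 0,"ay": 0,"az": 0.3},
  {"fingers": 0.4,"dx": -3.32,"dy": -5.58,"dz": -1.26,"ax": 0,"ay": 0,"az": 0.3},
  {"fingers": 0.4,"dx": -3.32,"dy": -5.58,"dz": -1.26,"ax": 0,"ay": 0,"az": 0.3},
  {"fingers": 0.4,"dx": -3.32,"dy": -5.58,"dz": -1.26,"ax": 0,"ay": 0,"az": 0.3},
])

```text
time_s: 20.2
position: [0.4949, 0.1639, 0.185]
tcp_rot: [-3.132, 0.226, -0.002]
force: [0.5, 0.6, 0.5]
width: 0.0524
```

Run:
```python
from h import *
delta((.463,.235,.2),np.radians(-8.3))
```

```text
t=20.20 pos [0.4949 0.1639 0.185 ] yaw -8.24 F [0.5 0.6 0.5] w 0.0524
 d [-0.835 -1.316 -0.299] a [-0.017 -0.013  0.009] rows>= 1.59
```

Emit:
servo_tool([
  {"fingers": 0.4,"dx": -0.83,"dy": -1.32,"dz": -0.3,"ax": 0,"ay": 0,"az": 0},
  {"fingers": 0.4,"dx": -0.83,"dy": -1.32,"dz": -0.3,"ax": 0,"ay": 0,"az": 0},
  {"fingers": 0.4,"dx": -0.83,"dy": -1.32,"dz": -0.3,"ax": 0,"ay": 0,"az": 0},
  {"fingers": 0.4,"dx": -0.83,"dy": -1.32,"dz": -0.3,"ax": 0,"ay": 0,"az": 0},
  {"fingers": 0.4,"dx": -0.83,"dy": -1.32,"dz": -0.3,"ax": 0,"ay": 0,"az": 0},
])

```text
time_s: 20.7
position: [0.4635, 0.234, 0.1999]
tcp_rot: [-3.132, 0.228, -0.002]
force: [-0.4, -0.5, 0.8]
width: 0.0528
```

Run:
```python
from h import *
delta((.4698,.2712,.044),np.radians(-8.3))
im,c=snap('wrist','w12'); np.save('w12.npy',c['world_from_camera'])
im=im[:,:,::-1]
z=cv2.resize(im[0:200,260:380],None,fx=2.8,fy=2.8,interpolation=cv2.INTER_CUBIC)
cv2.imwrite('pics/w12z.png',z)
b,c=snap('top','t12')
for n,p in [('B4t',(.4698,.2712,.048)),('B4f',(.4698,.2712,.005)),('B5t',(.472,.3158,.048))]:
    c=optics.get_calibration('wrist');q=proj(c,p);print(n,q,(q-[260,0])*2.8)
```

```text
t=20.70 pos [0.4635 0.234  0.1999] yaw -8.32 F [-0.4 -0.5  0.8] w 0.0528
 d [ 0.011 -0.752  3.118] a [-0.01  -0.014 -0.004] rows>= 3.21
B4t [319.69270719 146.87115468] [167.13958013 411.2392331 ]
B4f [319.58361662 139.66060474] [166.83412653 391.04969328]
B5t [314.08600744  89.71901068] [151.44082084 251.21322992]
```

View pics/w12z.png

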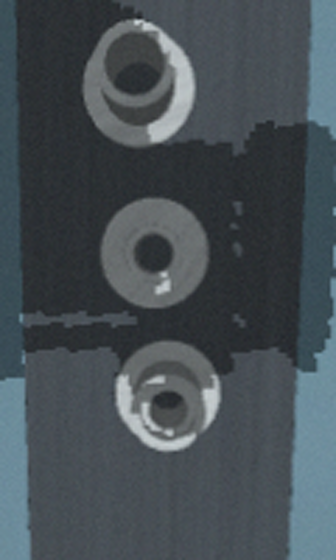

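View pics/t12.png

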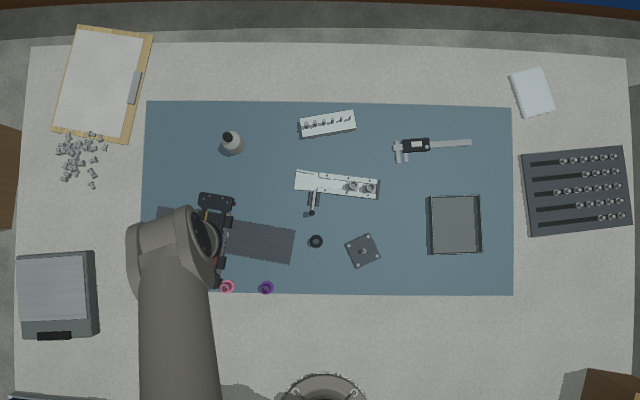

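Emit:
servo_tool([
  {"fingers": 0.4,"dx": 0.015,"dy": -0.75,"dz": 0.7,"ax": 0,"ay": 0,"az": 0},
  {"fingers": 0.4,"dx": 0.015,"dy": -0.75,"dz": 1.6,"ax": 0,"ay": 0,"az": 0},
  {"fingers": 0.4,"dx": 0.015,"dy": -0.75,"dz": 2.0,"ax": 0,"ay": 0,"az": 0},
  {"fingers": 0.4,"dx": 0.015,"dy": -0.75,"dz": 2.7,"ax": 0,"ay": 0,"az": 0},
  {"fingers": 0.4,"dx": 0.015,"dy": -0.75,"dz": 3.1,"ax": 0,"ay": 0,"az": 0},
])

```text
time_s: 21.3
position: [0.4699, 0.2688, 0.0425]
tcp_rot: [3.131, -0.233, -0.001]
force: [-0.4, -0.5, -0.5]
width: 0.0527
```

Run:
```python
from h import *
delta((.4702,.2715,.044),np.radians(-8.3))
```

```text
t=21.30 pos [0.4699 0.2688 0.0425] yaw -8.51 F [-0.4 -0.5 -0.5] w 0.0527
 d [-0.001 -0.055 -0.031] a [ 0.014  0.002 -0.036] rows>= 0.06
```

Emit:
servo_tool([
  {"fingers": 1,"dx": 0,"dy": -0.05,"dz": -0.02,"ax": 0,"ay": 0,"az": 0},
  {"fingers": 1,"dx": 0,"dy": -0.05,"dz": -0.02,"ax": 0,"ay": 0,"az": 0},
  {"fingers": 1,"dx": 0,"dy": -0.05,"dz": -0.02,"ax": 0,"ay": 0,"az": 0},
  {"fingers": 1,"dx": 0,"dy": -0.05,"dz": -0.02,"ax": 0,"ay": 0,"az": 0},
  {"fingers": 1,"dx": 0,"dy": -0.05,"dz": -0.02,"ax": 0,"ay": 0,"az": 0},
])

```text
time_s: 21.8
position: [0.4709, 0.2717, 0.0446]
tcp_rot: [-3.133, 0.233, -0.002]
force: [-0.6, -0.8, 5.0]
width: 0.0213
```

Run:
```python
from h import *
delta((.434,-.0905,.113),np.radians(-8.3))
```

```text
t=21.80 pos [0.4709 0.2717 0.0446] yaw -8.51 F [-0.6 -0.8  5. ] w 0.0213
 d [ 0.344  7.273 -1.368] a [-0.001 -0.011 -0.036] rows>= 7.41
```

Offset .0426.

Emit:
servo_tool([
  {"fingers": 1,"dx": 0,"dy": 0,"dz": -0.9,"ax": 0,"ay": 0,"az": 0},
  {"fingers": 1,"dx": 0,"dy": 0,"dz": -1.5,"ax": 0,"ay": 0,"az": 0},
  {"fingers": 1,"dx": 0.05,"dy": 0.9,"dz": -1.5,"ax": 0,"ay": 0,"az": 0},
  {"fingers": 1,"dx": 0.1,"dy": 1.9,"dz": -1.5,"ax": 0,"ay": 0,"az": 0},
  {"fingers": 1,"dx": 0.2,"dy": 2.9,"dz": -1.5,"ax": 0,"ay": 0,"az": 0},
])

```text
time_s: 22.3
position: [0.4588, 0.1262, 0.1203]
tcp_rot: [-3.132, 0.23, -0.003]
force: [0.0, -0.6, 0.6]
width: 0.0214
```

Emit:
servo_tool([
  {"fingers": 1,"dx": 0.0,"dy": 0.9,"dz": 0,"ax": 0,"ay": 0,"az": 0},
  {"fingers": 1,"dx": 0.0,"dy": 1.9,"dz": 0,"ax": 0,"ay": 0,"az": 0},
  {"fingers": 1,"dx": 0.05,"dy": 2.9,"dz": 0,"ax": 0,"ay": 0,"az": 0},
  {"fingers": 1,"dx": 0.1,"dy": 3.4,"dz": 0,"ax": 0,"ay": 0,"az": 0},
])

```text
time_s: 22.7
position: [0.4377, -0.0466, 0.1207]
tcp_rot: [-3.132, 0.237, -0.004]
force: [0.1, 1.0, -1.4]
width: 0.0214
```

Run:
```python
from h import *
delta((.434,-.0905,.113),np.radians(-8.3))
```

```text
t=22.70 pos [ 0.4377 -0.0466  0.1207] yaw -8.66 F [ 0.1  1.  -1.4] w 0.0214
 d [0.058 0.88  0.153] a [-0.013 -0.026 -0.059] rows>= 0.89
```

Emit:
servo_tool([
  {"fingers": 1,"dx": 0.06,"dy": 0.6,"dz": 0.1,"ax": 0,"ay": 0,"az": -0.06},
  {"fingers": 1,"dx": 0.06,"dy": 0.88,"dz": 0.15,"ax": 0,"ay": 0,"az": -0.06},
  {"fingers": 1,"dx": 0.06,"dy": 0.88,"dz": 0.2,"ax": 0,"ay": 0,"az": -0.06},
  {"fingers": 1,"dx": 0.06,"dy": 0.88,"dz": 0.3,"ax": 0,"ay": 0,"az": -0.06},
  {"fingers": 1,"dx": 0.06,"dy": 0.88,"dz": 0.3,"ax": 0,"ay": 0,"az": -0.06},
])

```text
time_s: 23.2
position: [0.434, -0.0892, 0.1052]
tcp_rot: [-3.132, 0.224, -0.003]
force: [-0.4, -0.7, -0.4]
width: 0.0213
```

Run:
```python
from h import *
delta((.434,-.0905,.078),np.radians(-8.3))
```

```text
t=23.20 pos [ 0.434  -0.0892  0.1052] yaw -8.19 F [-0.4 -0.7 -0.4] w 0.0213
 d [0.002 0.028 0.544] a [-0.016 -0.018  0.019] rows>= 0.54
```

Emit:
servo_tool([
  {"fingers": 1,"dx": 0,"dy": 0.02,"dz": 0.15,"ax": 0,"ay": 0,"az": 0},
  {"fingers": 1,"dx": 0,"dy": 0.02,"dz": 0.28,"ax": 0,"ay": 0,"az": 0},
  {"fingers": 1,"dx": 0,"dy": 0.02,"dz": 0.4,"ax": 0,"ay": 0,"az": 0},
  {"fingers": 1,"dx": 0,"dy": 0.02,"dz": 0.52,"ax": 0,"ay": 0,"az": 0},
  {"fingers": 1,"dx": 0,"dy": 0.02,"dz": 0.52,"ax": 0,"ay": 0,"az": 0},
])

```text
time_s: 23.7
position: [0.4334, -0.09, 0.0783]
tcp_rot: [-3.132, 0.224, -0.001]
force: [0.1, 0.1, -0.9]
width: 0.0214
```

Emit:
servo_tool([
  {"fingers": 1,"dx": 0,"dy": 0,"dz": 0.05,"ax": 0,"ay": 0,"az": 0},
  {"fingers": 1,"dx": 0,"dy": 0,"dz": 0.08,"ax": 0,"ay": 0,"az": 0},
  {"fingers": 1,"dx": 0,"dy": 0,"dz": 0.12,"ax": 0,"ay": 0,"az": 0},
  {"fingers": 1,"dx": 0,"dy": 0,"dz": 0.12,"ax": 0,"ay": 0,"az": 0},
])

```text
time_s: 24.1
position: [0.4337, -0.0905, 0.0738]
tcp_rot: [-3.131, 0.226, -0.002]
force: [-7.1, 0.3, 25.6]
width: 0.021
```

Emit:
servo_tool([
  {"fingers": 1,"dx": 0.025,"dy": 0,"dz": 0.0,"ax": 0,"ay": 0,"az": 0},
  {"fingers": 1,"dx": 0,"dy": 0.025,"dz": 0.0,"ax": 0,"ay": 0,"az": 0},
  {"fingers": 1,"dx": -0.025,"dy": 0,"dz": 0.0,"ax": 0,"ay": 0,"az": 0},
  {"fingers": 1,"dx": 0,"dy": -0.025,"dz": 0.0,"ax": 0,"ay": 0,"az": 0},
  {"fingers": 1,"dx": 0,"dy": 0,"dz": 0,"ax": 0,"ay": 0,"az": 0},
])

```text
time_s: 24.6
position: [0.4342, -0.0909, 0.0742]
tcp_rot: [-3.131, 0.226, -0.003]
force: [-1.6, 1.0, 10.0]
width: 0.0212
```

Emit:
servo_tool([
  {"fingers": 1,"dx": 0,"dy": 0,"dz": 0.02,"ax": 0,"ay": 0,"az": 0},
  {"fingers": 1,"dx": 0,"dy": 0,"dz": 0.04,"ax": 0,"ay": 0,"az": 0},
  {"fingers": 1,"dx": 0,"dy": 0,"dz": 0.04,"ax": 0,"ay": 0,"az": 0},
])

```text
time_s: 24.9
position: [0.4345, -0.0912, 0.0736]
tcp_rot: [-3.129, 0.227, -0.004]
force: [-5.8, 1.1, 29.5]
width: 0.0215
```

Run:
```python
from h import *
delta((.505,-.356,.13),np.radians(-5))
```

```text
t=24.90 pos [ 0.4345 -0.0912  0.0736] yaw -8.31 F [-5.8  1.1 29.5] w 0.0215
 d [ 2.163  5.033 -1.143] a [-0.039 -0.023 -0.551] rows>= 5.6
```

Emit:
servo_tool([
  {"fingers": 1,"dx": 0,"dy": 0,"dz": -0.5,"ax": 0,"ay": 0,"az": 0},
  {"fingers": 1,"dx": 0,"dy": 0,"dz": -1.2,"ax": 0,"ay": 0,"az": 0},
  {"fingers": 1,"dx": 0.4,"dy": 0.8,"dz": -1.2,"ax": 0,"ay": 0,"az": -0.2},
  {"fingers": 1,"dx": 0.8,"dy": 1.7,"dz": -1.2,"ax": 0,"ay": 0,"az": -0.4},
  {"fingers": 1,"dx": 1.2,"dy": 2.6,"dz": -1.2,"ax": 0,"ay": 0,"az": -0.5},
])

```text
time_s: 25.4
position: [0.4757, -0.2292, 0.1334]
tcp_rot: [-3.134, 0.139, -0.005]
force: [1.4, -0.1, -0.1]
width: 0.0214
```

Run:
```python
from h import *
delta((.505,-.356,.13),np.radians(-5))
snap('wrist','w14')
c=optics.get_calibration('top');d=optics.get_calibration('wrist');s=optics.get_calibration('side')
```

```text
t=25.40 pos [ 0.4757 -0.2292  0.1334] yaw -5.09 F [ 1.4 -0.1 -0.1] w 0.0214
 d [0.808 2.474 0.059] a [-0.041 -0.031 -0.015] rows>= 2.6
```

View pics/w14.png

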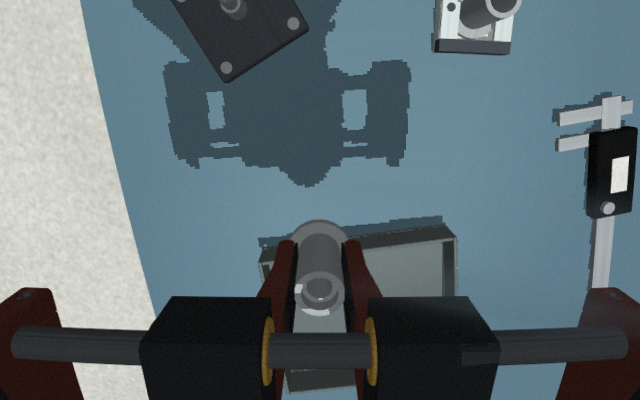

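Run:
```python
from h import *
c=optics.get_calibration('wrist')
for u,v in [(260,262),(456,227),(458,330),(288,390)]: print(np.round(onz(c,u,v,.028),4))
b=cv2.imread('pics/top0.png');cv2.imwrite('pics/tz.png',cv2.resize(b[180:270,410:500],None,fx=6,fy=6,interpolation=cv2.INTER_CUBIC))
```

```text
[ 0.429  -0.2768  0.028 ]
[ 0.5763 -0.2635  0.028 ]
[ 0.5807 -0.3557  0.028 ]
[ 0.4339 -0.4029  0.028 ]
```

View pics/tz.png

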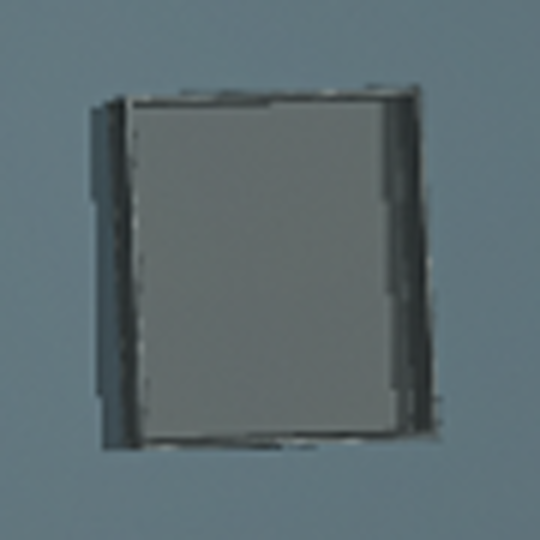

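Run:
```python
from h import *
delta((.506,-.364,.13),np.radians(-2))
```

```text
t=25.45 pos [ 0.4766 -0.2394  0.1345] yaw -5.62 F [ 2.7 -8.3  1.6] w 0.0215
 d [0.828 2.421 0.104] a [ 0.032 -0.074 -0.603] rows>= 2.56
```

Emit:
servo_tool([
  {"fingers": 1,"dx": 0.3,"dy": 0.8,"dz": 0.1,"ax": 0,"ay": 0,"az": -0.6},
  {"fingers": 1,"dx": 0.6,"dy": 1.7,"dz": 0.1,"ax": 0,"ay": 0,"az": -0.6},
  {"fingers": 1,"dx": 0.83,"dy": 2.42,"dz": 0.1,"ax": 0,"ay": 0,"az": -0.6},
  {"fingers": 1,"dx": 0.83,"dy": 2.42,"dz": 0.1,"ax": 0,"ay": 0,"az": -0.6},
  {"fingers": 1,"dx": 0.83,"dy": 2.42,"dz": 0.1,"ax": 0,"ay": 0,"az": -0.6},
])

```text
time_s: 25.95
position: [0.5052, -0.3643, 0.1294]
tcp_rot: [3.138, -0.058, 0.009]
force: [0.4, 0.7, -0.7]
width: 0.0215
```

Run:
```python
from h import *
delta((.506,-.364,.0457),np.radians(-2))
```

```text
t=25.95 pos [ 0.5052 -0.3643  0.1294] yaw -2.13 F [ 0.4  0.7 -0.7] w 0.0215
 d [ 0.006 -0.012  1.673] a [ 0.032 -0.057 -0.022] rows>= 1.67
```

Emit:
servo_tool([
  {"fingers": 1,"dx": 0.01,"dy": -0.01,"dz": 0.6,"ax": 0.03,"ay": -0.06,"az": 0},
  {"fingers": 1,"dx": 0.01,"dy": -0.01,"dz": 1.2,"ax": 0.03,"ay": -0.06,"az": 0},
  {"fingers": 1,"dx": 0.01,"dy": -0.01,"dz": 1.5,"ax": 0.03,"ay": -0.06,"az": 0},
  {"fingers": 1,"dx": 0.01,"dy": -0.01,"dz": 1.63,"ax": 0.03,"ay": -0.06,"az": 0},
  {"fingers": 1,"dx": 0.01,"dy": -0.01,"dz": 1.66,"ax": 0.03,"ay": -0.06,"az": 0},
])

```text
time_s: 26.45
position: [0.5062, -0.3633, 0.0461]
tcp_rot: [-3.141, 0.057, 0.002]
force: [1.1, -0.1, -0.1]
width: 0.021
```

Run:
```python
from h import *
delta((.506,-.364,.0457),np.radians(-2))
```

```text
t=26.45 pos [ 0.5062 -0.3633  0.0461] yaw -2.08 F [ 1.1 -0.1 -0.1] w 0.021
 d [-0.003  0.015  0.009] a [-0.004  0.009 -0.014] rows>= 0.02
```

Emit:
servo_tool([
  {"fingers": 1,"dx": 0,"dy": 0,"dz": 0.03,"ax": 0,"ay": 0,"az": 0},
  {"fingers": 0.5,"dx": 0,"dy": 0,"dz": 0.02,"ax": 0,"ay": 0,"az": 0},
  {"fingers": 0.5,"dx": 0,"dy": 0,"dz": 0.0,"ax": 0,"ay": 0,"az": 0},
  {"fingers": 0.5,"dx": 0,"dy": 0,"dz": 0.0,"ax": 0,"ay": 0,"az": 0},
  {"fingers": 0.5,"dx": 0,"dy": 0,"dz": -0.2,"ax": 0,"ay": 0,"az": 0},
])

```text
time_s: 26.95
position: [0.5057, -0.3628, 0.0558]
tcp_rot: [-3.14, 0.057, 0.004]
force: [-0.2, 0.3, -0.8]
width: 0.0434
```

Emit:
servo_tool([
  {"fingers": 0.4,"dx": 0,"dy": 0,"dz": -0.9,"ax": 0,"ay": 0,"az": 0},
  {"fingers": 0.4,"dx": 0,"dy": 0,"dz": -1.8,"ax": 0,"ay": 0,"az": 0},
  {"fingers": 0.4,"dx": 0,"dy": -0.5,"dz": -2.5,"ax": 0,"ay": 0,"az": 0},
  {"fingers": 0.4,"dx": 0,"dy": -1.4,"dz": -3.0,"ax": 0,"ay": 0,"az": 0.3},
  {"fingers": 0.4,"dx": 0,"dy": -2.4,"dz": -3.0,"ax": 0,"ay": 0,"az": 0.6},
])

```text
time_s: 27.45
position: [0.5117, -0.2459, 0.2104]
tcp_rot: [3.136, -0.164, 0.008]
force: [0.4, 1.1, -0.9]
width: 0.0526
```

Run:
```python
from h import *
delta((.465,.28,.2),np.radians(-8.3))
b,c=snap('side','s15')
b,c=snap('top','t15')
```

```text
t=27.45 pos [ 0.5117 -0.2459  0.2104] yaw -5.98 F [ 0.4  1.1 -0.9] w 0.0526
 d [ -2.026 -10.364   0.192] a [ 0.004 -0.048  0.387] rows>= 10.56
```

View pics/s15.png

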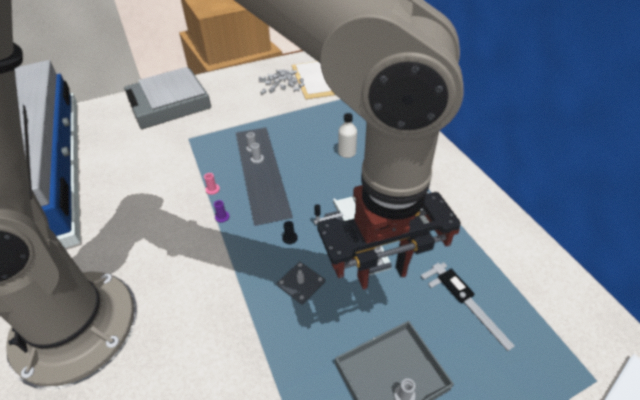

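View pics/t15.png

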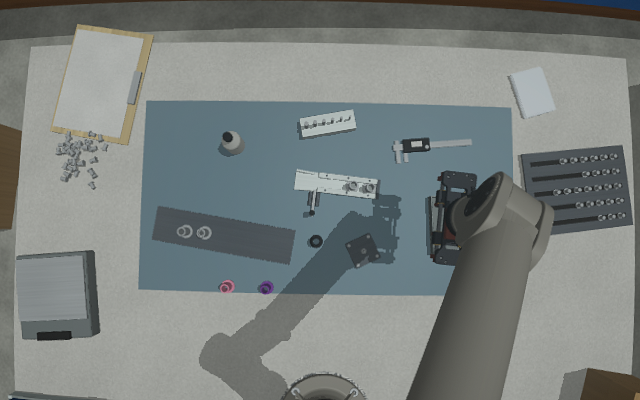

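Reject stands upright in the tray; two left at top view (184,231) and (204,233), unmoved. On to B5.

Emit:
servo_tool([
  {"fingers": 0.4,"dx": -2,"dy": -10.36,"dz": 0.2,"ax": 0,"ay": 0,"az": 0.38},
  {"fingers": 0.4,"dx": -2,"dy": -10.36,"dz": 0.2,"ax": 0,"ay": 0,"az": 0.38},
  {"fingers": 0.4,"dx": -2,"dy": -10.36,"dz": 0.2,"ax": 0,"ay": 0,"az": 0.38},
  {"fingers": 0.4,"dx": -2,"dy": -10.36,"dz": 0.2,"ax": 0,"ay": 0,"az": 0.38},
  {"fingers": 0.4,"dx": -2,"dy": -10.36,"dz": 0.2,"ax": 0,"ay": 0,"az": 0.38},
])

```text
time_s: 28.05
position: [0.4861, 0.0058, 0.2038]
tcp_rot: [-3.129, 0.204, 0.0]
force: [0.1, -0.6, -0.4]
width: 0.0529
```

Run:
```python
from h import *
delta((.465,.28,.2),np.radians(-8.3))
```

```text
t=28.05 pos [0.4861 0.0058 0.2038] yaw -7.47 F [ 0.1 -0.6 -0.4] w 0.0529
 d [-1.132 -5.381  0.111] a [-0.059  0.005  0.138] rows>= 5.5
```

Emit:
servo_tool([
  {"fingers": 0.4,"dx": -1.13,"dy": -5.38,"dz": 0.1,"ax": 0,"ay": 0,"az": 0.14},
  {"fingers": 0.4,"dx": -1.13,"dy": -5.38,"dz": 0.1,"ax": 0,"ay": 0,"az": 0.14},
  {"fingers": 0.4,"dx": -1.13,"dy": -5.38,"dz": 0.1,"ax": 0,"ay": 0,"az": 0.14},
  {"fingers": 0.4,"dx": -1.13,"dy": -5.38,"dz": 0.1,"ax": 0,"ay": 0,"az": 0.14},
  {"fingers": 0.4,"dx": -1.13,"dy": -5.38,"dz": 0.1,"ax": 0,"ay": 0,"az": 0.14},
])

```text
time_s: 28.55
position: [0.467, 0.2553, 0.2015]
tcp_rot: [-3.126, 0.228, -0.001]
force: [1.3, -0.2, -0.2]
width: 0.0525
```

Emit:
servo_tool([
  {"fingers": 0.4,"dx": 0,"dy": -0.2,"dz": 0,"ax": 0,"ay": 0,"az": 0},
  {"fingers": 0.4,"dx": 0,"dy": -0.2,"dz": 0,"ax": 0,"ay": 0,"az": 0},
  {"fingers": 0.4,"dx": 0,"dy": -0.2,"dz": 0,"ax": 0,"ay": 0,"az": 0},
])

```text
time_s: 28.85
position: [0.4689, 0.2633, 0.2017]
tcp_rot: [-3.127, 0.231, -0.001]
force: [1.0, -1.8, -0.6]
width: 0.0528
```

Run:
```python
from h import *
P=(.472,.3158)
delta((*P,.044),np.radians(-8.3))
c=optics.get_calibration('wrist')
im,_=snap('wrist','w16'); np.save('w16.npy',c['world_from_camera'])
for n,z in [('t',.048),('f',.005)]:
    q=proj(c,(*P,z));print(n,q,(q-[260,0])*2.8)
cv2.imwrite('pics/w16z.png',cv2.resize(im[0:200,260:380,::-1],None,fx=2.8,fy=2.8,interpolation=cv2.INTER_CUBIC))
```

```text
t=28.85 pos [0.4689 0.2633 0.2017] yaw -8.43 F [ 1.  -1.8 -0.6] w 0.0528
 d [-0.093 -1.029  3.161] a [-0.057 -0.001 -0.022] rows>= 3.33
t [313.52698761 129.61564761] [149.87556532 362.92381331]
f [314.24807775 124.77655162] [151.89461771 349.37434455]
```

View pics/w16z.png

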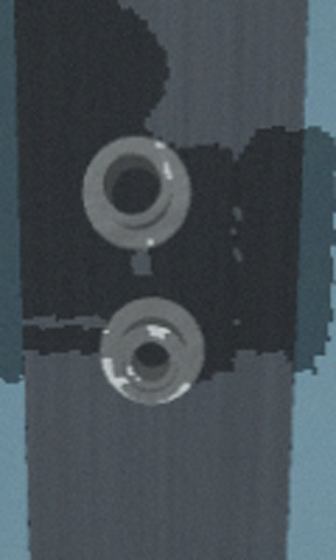

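Run:
```python
from h import *
c=optics.get_calibration('wrist');c['world_from_camera']=np.load('w16.npy')
print(onz(c,260+153/2.8,356/2.8,.048),onz(c,260+152/2.8,351/2.8,.005),onz(c,260+137/2.8,193/2.8,.005))
delta((.4722,.3158,.044),np.radians(-8.3))
```

```text
[0.47317892 0.31760717 0.048     ] [0.47195486 0.31527476 0.005     ] [0.47470852 0.36478613 0.005     ]
t=28.90 pos [0.469  0.2627 0.2017] yaw -8.51 F [-0.5 -0.2 -0.1] w 0.0529
 d [-0.094 -1.041  3.161] a [-0.058 -0.001 -0.035] rows>= 3.33
```

Emit:
servo_tool([
  {"fingers": 0.4,"dx": -0.09,"dy": -0.8,"dz": 0.7,"ax": -0.06,"ay": 0,"az": 0},
  {"fingers": 0.4,"dx": -0.09,"dy": -1.05,"dz": 1.6,"ax": -0.06,"ay": 0,"az": 0},
  {"fingers": 0.4,"dx": -0.09,"dy": -1.05,"dz": 2.0,"ax": -0.06,"ay": 0,"az": 0},
  {"fingers": 0.4,"dx": -0.09,"dy": -1.05,"dz": 2.7,"ax": -0.06,"ay": 0,"az": 0},
  {"fingers": 0.4,"dx": -0.09,"dy": -1.05,"dz": 3.13,"ax": -0.06,"ay": 0,"az": 0},
])

```text
time_s: 29.4
position: [0.4725, 0.3133, 0.0438]
tcp_rot: [3.13, -0.238, -0.002]
force: [-0.2, -0.2, 0.1]
width: 0.0524
```

Run:
```python
from h import *
delta((.4724,.3160,.044),np.radians(-8.3))
```

```text
t=29.40 pos [0.4725 0.3133 0.0438] yaw -8.69 F [-0.2 -0.2  0.1] w 0.0524
 d [-0.011 -0.054 -0.004] a [ 0.025  0.007 -0.065] rows>= 0.05
```

Emit:
servo_tool([
  {"fingers": 1,"dx": -0.01,"dy": -0.05,"dz": 0.0,"ax": 0,"ay": 0,"az": 0},
  {"fingers": 1,"dx": -0.01,"dy": -0.05,"dz": 0,"ax": 0,"ay": 0,"az": 0},
  {"fingers": 1,"dx": -0.01,"dy": -0.05,"dz": 0,"ax": 0,"ay": 0,"az": 0},
  {"fingers": 1,"dx": -0.01,"dy": -0.05,"dz": 0,"ax": 0,"ay": 0,"az": 0},
  {"fingers": 1,"dx": -0.01,"dy": -0.05,"dz": 0,"ax": 0,"ay": 0,"az": 0},
])

```text
time_s: 29.9
position: [0.4731, 0.3161, 0.0452]
tcp_rot: [3.132, -0.238, 0.001]
force: [-0.6, -0.6, 5.6]
width: 0.0214
```

Emit:
servo_tool([
  {"fingers": 1,"dx": 0,"dy": 0,"dz": -0.9,"ax": 0,"ay": 0,"az": 0},
  {"fingers": 1,"dx": 0,"dy": 0,"dz": -1.5,"ax": 0,"ay": 0,"az": 0},
  {"fingers": 1,"dx": 0.05,"dy": 0.9,"dz": -1.5,"ax": 0,"ay": 0,"az": 0},
  {"fingers": 1,"dx": 0.1,"dy": 1.9,"dz": -1.5,"ax": 0,"ay": 0,"az": 0},
  {"fingers": 1,"dx": 0.2,"dy": 2.9,"dz": -1.5,"ax": 0,"ay": 0,"az": 0},
])

```text
time_s: 30.4
position: [0.4606, 0.1707, 0.121]
tcp_rot: [3.133, -0.235, 0.002]
force: [1.0, -1.2, -0.7]
width: 0.021
```

Run:
```python
from h import *
delta((.434,-.0905,.113),np.radians(-8.3))
```

```text
t=30.40 pos [0.4606 0.1707 0.121 ] yaw -8.59 F [ 1.  -1.2 -0.7] w 0.021
 d [0.253 5.244 0.16 ] a [-0.001 -0.014 -0.048] rows>= 5.25
```

Offset .0432.

Emit:
servo_tool([
  {"fingers": 1,"dx": 0.05,"dy": 0.95,"dz": 0,"ax": 0,"ay": 0,"az": 0},
  {"fingers": 1,"dx": 0.1,"dy": 1.9,"dz": 0,"ax": 0,"ay": 0,"az": -0.05},
  {"fingers": 1,"dx": 0.15,"dy": 2.9,"dz": 0,"ax": 0,"ay": 0,"az": -0.05},
  {"fingers": 1,"dx": 0.2,"dy": 3.9,"dz": 0,"ax": 0,"ay": 0,"az": -0.05},
  {"fingers": 1,"dx": 0.25,"dy": 4.8,"dz": 0,"ax": 0,"ay": 0,"az": -0.05},
])

```text
time_s: 30.9
position: [0.4367, -0.0706, 0.1216]
tcp_rot: [-3.133, 0.228, -0.004]
force: [0.2, 0.2, -0.8]
width: 0.0207
```

Run:
```python
from h import *
delta((.434,-.0905,.105),np.radians(-8.3))
```

```text
t=30.90 pos [ 0.4367 -0.0706  0.1216] yaw -8.31 F [ 0.2  0.2 -0.8] w 0.0207
 d [0.004 0.402 0.332] a [-0.007 -0.025 -0.002] rows>= 0.52
```

Emit:
servo_tool([
  {"fingers": 1,"dx": 0,"dy": 0.4,"dz": 0.1,"ax": 0,"ay": 0,"az": 0},
  {"fingers": 1,"dx": 0,"dy": 0.4,"dz": 0.2,"ax": 0,"ay": 0,"az": 0},
  {"fingers": 1,"dx": 0,"dy": 0.4,"dz": 0.33,"ax": 0,"ay": 0,"az": 0},
  {"fingers": 1,"dx": 0,"dy": 0.4,"dz": 0.33,"ax": 0,"ay": 0,"az": 0},
])

```text
time_s: 31.3
position: [0.4336, -0.089, 0.1044]
tcp_rot: [-3.133, 0.224, -0.002]
force: [-0.5, 0.2, 0.2]
width: 0.0212
```

Run:
```python
from h import *
delta((.434,-.0905,.078),np.radians(-8.3))
```

```text
t=31.30 pos [ 0.4336 -0.089   0.1044] yaw -8.19 F [-0.5  0.2  0.2] w 0.0212
 d [0.011 0.03  0.529] a [-0.01  -0.013  0.018] rows>= 0.53
```

Emit:
servo_tool([
  {"fingers": 1,"dx": 0.01,"dy": 0.025,"dz": 0.15,"ax": 0,"ay": 0,"az": 0},
  {"fingers": 1,"dx": 0.01,"dy": 0.025,"dz": 0.28,"ax": 0,"ay": 0,"az": 0},
  {"fingers": 1,"dx": 0.01,"dy": 0.025,"dz": 0.4,"ax": 0,"ay": 0,"az": 0},
  {"fingers": 1,"dx": 0.01,"dy": 0.025,"dz": 0.52,"ax": 0,"ay": 0,"az": 0},
  {"fingers": 1,"dx": 0.01,"dy": 0.025,"dz": 0.52,"ax": 0,"ay": 0,"az": 0},
])

```text
time_s: 31.8
position: [0.4335, -0.0901, 0.0776]
tcp_rot: [-3.133, 0.224, 0.0]
force: [0.3, -0.0, -1.4]
width: 0.0211
```

Emit:
servo_tool([
  {"fingers": 1,"dx": 0,"dy": 0,"dz": 0.05,"ax": 0,"ay": 0,"az": 0},
  {"fingers": 1,"dx": 0,"dy": 0,"dz": 0.08,"ax": 0,"ay": 0,"az": 0},
  {"fingers": 1,"dx": 0,"dy": 0,"dz": 0.12,"ax": 0,"ay": 0,"az": 0},
  {"fingers": 1,"dx": 0,"dy": 0,"dz": 0.12,"ax": 0,"ay": 0,"az": 0},
])

```text
time_s: 32.2
position: [0.4341, -0.0908, 0.0734]
tcp_rot: [-3.131, 0.226, -0.002]
force: [-7.5, 0.0, 31.0]
width: 0.0211
```

Emit:
servo_tool([
  {"fingers": 1,"dx": 0.025,"dy": 0,"dz": 0.0,"ax": 0,"ay": 0,"az": 0},
  {"fingers": 1,"dx": 0,"dy": 0.025,"dz": 0.0,"ax": 0,"ay": 0,"az": 0},
  {"fingers": 1,"dx": -0.025,"dy": 0,"dz": 0.0,"ax": 0,"ay": 0,"az": 0},
  {"fingers": 1,"dx": 0,"dy": -0.025,"dz": 0.0,"ax": 0,"ay": 0,"az": 0},
  {"fingers": 1,"dx": 0,"dy": 0,"dz": 0.02,"ax": 0,"ay": 0,"az": 0},
])

```text
time_s: 32.7
position: [0.4348, -0.0912, 0.0736]
tcp_rot: [-3.131, 0.227, -0.004]
force: [-5.1, 1.9, 33.0]
width: 0.021
```

Run:
```python
from h import *
delta((.506,-.326,.13),np.radians(-2))
```

```text
t=32.70 pos [ 0.4348 -0.0912  0.0736] yaw -8.3 F [-5.1  1.9 33. ] w 0.021
 d [ 2.09   4.438 -1.137] a [-0.027 -0.022 -1.05 ] rows>= 5.04
```

Emit:
servo_tool([
  {"fingers": 1,"dx": 0,"dy": 0,"dz": -0.5,"ax": 0,"ay": 0,"az": 0},
  {"fingers": 1,"dx": 0,"dy": 0,"dz": -1.2,"ax": 0,"ay": 0,"az": 0},
  {"fingers": 1,"dx": 0.4,"dy": 0.8,"dz": -1.2,"ax": 0,"ay": 0,"az": -0.2},
  {"fingers": 1,"dx": 0.8,"dy": 1.7,"dz": -1.2,"ax": 0,"ay": 0,"az": -0.5},
  {"fingers": 1,"dx": 1.2,"dy": 2.6,"dz": -1.2,"ax": 0,"ay": 0,"az": -0.8},
])

```text
time_s: 33.2
position: [0.4762, -0.2293, 0.1337]
tcp_rot: [-3.137, 0.089, -0.006]
force: [0.2, 0.1, -1.2]
width: 0.021
```

Run:
```python
from h import *
delta((.506,-.323,.13),np.radians(-2))
```

```text
t=33.20 pos [ 0.4762 -0.2293  0.1337] yaw -3.26 F [ 0.2  0.1 -1.2] w 0.021
 d [0.702 1.838 0.07 ] a [-0.03  -0.034 -0.21 ] rows>= 1.97
```

Emit:
servo_tool([
  {"fingers": 1,"dx": 0.35,"dy": 0.9,"dz": 0.07,"ax": -0.03,"ay": -0.03,"az": -0.2},
  {"fingers": 1,"dx": 0.7,"dy": 1.84,"dz": 0.07,"ax": -0.03,"ay": -0.03,"az": -0.2},
  {"fingers": 1,"dx": 0.7,"dy": 1.84,"dz": 0.07,"ax": -0.03,"ay": -0.03,"az": -0.2},
  {"fingers": 1,"dx": 0.7,"dy": 1.84,"dz": 0.07,"ax": -0.03,"ay": -0.03,"az": -0.2},
  {"fingers": 1,"dx": 0.7,"dy": 1.84,"dz": 0.07,"ax": -0.03,"ay": -0.03,"az": -0.2},
])

```text
time_s: 33.7
position: [0.5055, -0.3217, 0.1294]
tcp_rot: [-3.14, 0.055, 0.001]
force: [0.2, -0.0, -0.4]
width: 0.0215
```

Run:
```python
from h import *
delta((.506,-.323,.0455),np.radians(-2))
```

```text
t=33.70 pos [ 0.5055 -0.3217  0.1294] yaw -2.02 F [ 0.2 -0.  -0.4] w 0.0215
 d [0.012 0.028 1.678] a [-0.012  0.007 -0.003] rows>= 1.68
```

Emit:
servo_tool([
  {"fingers": 1,"dx": 0.01,"dy": 0.03,"dz": 0.6,"ax": 0,"ay": 0,"az": 0},
  {"fingers": 1,"dx": 0.01,"dy": 0.03,"dz": 1.2,"ax": 0,"ay": 0,"az": 0},
  {"fingers": 1,"dx": 0.01,"dy": 0.03,"dz": 1.5,"ax": 0,"ay": 0,"az": 0},
  {"fingers": 1,"dx": 0.01,"dy": 0.03,"dz": 1.63,"ax": 0,"ay": 0,"az": 0},
  {"fingers": 1,"dx": 0.01,"dy": 0.03,"dz": 1.67,"ax": 0,"ay": 0,"az": 0},
])

```text
time_s: 34.2
position: [0.506, -0.3224, 0.0458]
tcp_rot: [-3.139, 0.054, 0.002]
force: [-0.7, 1.0, -0.7]
width: 0.0209
```

Emit:
servo_tool([
  {"fingers": 1,"dx": 0,"dy": 0,"dz": 0.02,"ax": 0,"ay": 0,"az": 0},
  {"fingers": 0.5,"dx": 0,"dy": 0,"dz": 0.02,"ax": 0,"ay": 0,"az": 0},
  {"fingers": 0.5,"dx": 0,"dy": 0,"dz": 0.0,"ax": 0,"ay": 0,"az": 0},
  {"fingers": 0.5,"dx": 0,"dy": 0,"dz": 0.0,"ax": 0,"ay": 0,"az": 0},
  {"fingers": 0.5,"dx": 0,"dy": 0,"dz": -0.2,"ax": 0,"ay": 0,"az": 0},
])

```text
time_s: 34.7
position: [0.5054, -0.3221, 0.0556]
tcp_rot: [-3.139, 0.054, 0.004]
force: [-0.6, -0.0, -0.3]
width: 0.0437
```

Emit:
servo_tool([
  {"fingers": 0.4,"dx": 0,"dy": 0,"dz": -0.9,"ax": 0,"ay": 0,"az": 0},
  {"fingers": 0.4,"dx": 0,"dy": 0,"dz": -1.8,"ax": 0,"ay": 0,"az": 0},
  {"fingers": 0.4,"dx": 0,"dy": -0.5,"dz": -2.5,"ax": 0,"ay": 0,"az": 0},
  {"fingers": 0.4,"dx": 0,"dy": -1.4,"dz": -3.0,"ax": 0,"ay": 0,"az": 0.3},
  {"fingers": 0.4,"dx": 0,"dy": -2.4,"dz": -3.0,"ax": 0,"ay": 0,"az": 0.6},
])

```text
time_s: 35.2
position: [0.5115, -0.2051, 0.2103]
tcp_rot: [-3.137, 0.161, -0.008]
force: [0.5, 0.8, 0.7]
width: 0.0529
```

Run:
```python
from h import *
delta((.467,.32,.2),np.radians(-8.3))
b,c=snap('side','s17')
```

```text
t=35.20 pos [ 0.5115 -0.2051  0.2103] yaw -5.86 F [0.5 0.8 0.7] w 0.0529
 d [ -1.959 -10.357   0.207] a [-0.011 -0.047  0.406] rows>= 10.54
```

View pics/s17.png

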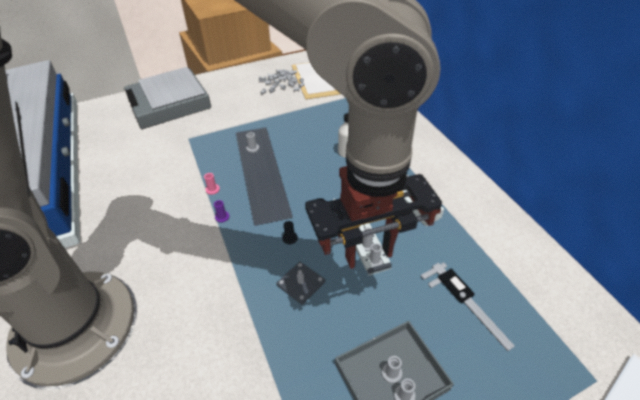

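Two rejects upright; one left at the row end (252,140).

Emit:
servo_tool([
  {"fingers": 0.4,"dx": -1.96,"dy": -10.36,"dz": 0.2,"ax": 0,"ay": 0,"az": 0.4},
  {"fingers": 0.4,"dx": -1.96,"dy": -10.36,"dz": 0.2,"ax": 0,"ay": 0,"az": 0.4},
  {"fingers": 0.4,"dx": -1.96,"dy": -10.36,"dz": 0.2,"ax": 0,"ay": 0,"az": 0.4},
  {"fingers": 0.4,"dx": -1.96,"dy": -10.36,"dz": 0.2,"ax": 0,"ay": 0,"az": 0.4},
  {"fingers": 0.4,"dx": -1.96,"dy": -10.36,"dz": 0.2,"ax": 0,"ay": 0,"az": 0.4},
])

```text
time_s: 35.75
position: [0.4872, 0.0468, 0.2047]
tcp_rot: [-3.126, 0.21, -0.002]
force: [1.2, -0.8, 0.4]
width: 0.053
```

Run:
```python
from h import *
delta((.467,.32,.2),np.radians(-8.3))
```

```text
t=35.75 pos [0.4872 0.0468 0.2047] yaw -7.67 F [ 1.2 -0.8  0.4] w 0.053
 d [-1.13 -5.36  0.14] a [-0.081 -0.004  0.105] rows>= 5.48
```

Emit:
servo_tool([
  {"fingers": 0.4,"dx": -1.13,"dy": -5.36,"dz": 0.1,"ax": -0.08,"ay": 0,"az": 0.1},
  {"fingers": 0.4,"dx": -1.13,"dy": -5.36,"dz": 0.1,"ax": -0.08,"ay": 0,"az": 0.1},
  {"fingers": 0.4,"dx": -1.13,"dy": -5.36,"dz": 0.1,"ax": -0.08,"ay": 0,"az": 0.1},
  {"fingers": 0.4,"dx": -1.13,"dy": -5.36,"dz": 0.1,"ax": -0.08,"ay": 0,"az": 0.1},
  {"fingers": 0.4,"dx": -1.13,"dy": -5.36,"dz": 0.1,"ax": -0.08,"ay": 0,"az": 0.1},
])

```text
time_s: 36.25
position: [0.4686, 0.2962, 0.2029]
tcp_rot: [-3.133, 0.227, -0.001]
force: [1.1, -0.0, 1.5]
width: 0.0524
```

Emit:
servo_tool([
  {"fingers": 0.4,"dx": -0.05,"dy": -0.4,"dz": 0,"ax": 0,"ay": 0,"az": 0},
  {"fingers": 0.4,"dx": -0.05,"dy": -0.4,"dz": 0,"ax": 0,"ay": 0,"az": 0},
  {"fingers": 0.4,"dx": -0.05,"dy": -0.4,"dz": 0,"ax": 0,"ay": 0,"az": 0},
  {"fingers": 0.4,"dx": -0.05,"dy": -0.4,"dz": 0,"ax": 0,"ay": 0,"az": 0},
])

```text
time_s: 36.65
position: [0.4697, 0.314, 0.2031]
tcp_rot: [3.133, -0.231, 0.002]
force: [-0.7, 0.2, 0.5]
width: 0.0524
```

Run:
```python
from h import *
P=(.475,.3645)
delta((*P,.044),np.radians(-8.3))
c=optics.get_calibration('wrist')
im,_=snap('wrist','w18'); np.save('w18.npy',c['world_from_camera'])
for n,z in [('t',.048),('f',.005)]:
    q=proj(c,(*P,z));print(n,q,(q-[260,0])*2.8)
cv2.imwrite('pics/w18z.png',cv2.resize(im[0:200,260:380,::-1],None,fx=2.8,fy=2.8,interpolation=cv2.INTER_CUBIC))
```

```text
t=36.65 pos [0.4697 0.314  0.2031] yaw -8.45 F [-0.7  0.2  0.5] w 0.0524
 d [-0.047 -1.016  3.182] a [ 0.001 -0.011 -0.025] rows>= 3.34
t [316.41121417 130.312403  ] [157.95139967 364.8747284 ]
f [316.72469182 125.11225134] [158.82913708 350.31430374]
```

View pics/w18z.png

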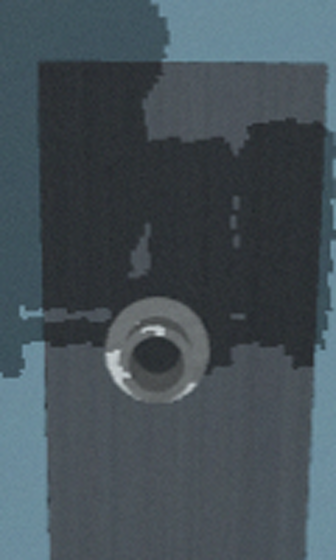

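Emit:
servo_tool([
  {"fingers": 0.4,"dx": -0.05,"dy": -0.8,"dz": 0.7,"ax": 0,"ay": 0,"az": 0},
  {"fingers": 0.4,"dx": -0.05,"dy": -1.03,"dz": 1.6,"ax": 0,"ay": 0,"az": 0},
  {"fingers": 0.4,"dx": -0.05,"dy": -1.03,"dz": 2.0,"ax": 0,"ay": 0,"az": 0},
  {"fingers": 0.4,"dx": -0.05,"dy": -1.03,"dz": 2.7,"ax": 0,"ay": 0,"az": 0},
  {"fingers": 0.4,"dx": -0.05,"dy": -1.03,"dz": 3.15,"ax": 0,"ay": 0,"az": 0},
])

```text
time_s: 37.2
position: [0.4749, 0.3632, 0.0438]
tcp_rot: [3.131, -0.235, 0.0]
force: [-0.3, 0.5, 0.0]
width: 0.0528
```

Run:
```python
from h import *
delta((.4747,.3648,.044),np.radians(-8.3))
```

```text
t=37.20 pos [0.4749 0.3632 0.0438] yaw -8.58 F [-0.3  0.5  0. ] w 0.0528
 d [-0.009 -0.032 -0.004] a [ 0.019 -0.002 -0.047] rows>= 0.04
```

Emit:
servo_tool([
  {"fingers": 1,"dx": -0.01,"dy": -0.03,"dz": 0.0,"ax": 0,"ay": 0,"az": 0},
  {"fingers": 1,"dx": -0.01,"dy": -0.03,"dz": 0,"ax": 0,"ay": 0,"az": 0},
  {"fingers": 1,"dx": -0.01,"dy": -0.03,"dz": 0,"ax": 0,"ay": 0,"az": 0},
  {"fingers": 1,"dx": -0.01,"dy": -0.03,"dz": 0,"ax": 0,"ay": 0,"az": 0},
  {"fingers": 1,"dx": -0.01,"dy": -0.03,"dz": 0,"ax": 0,"ay": 0,"az": 0},
])

```text
time_s: 37.7
position: [0.4754, 0.3652, 0.0453]
tcp_rot: [3.133, -0.235, 0.003]
force: [-0.3, -1.1, 6.6]
width: 0.0217
```

Emit:
servo_tool([
  {"fingers": 1,"dx": 0,"dy": 0,"dz": -0.9,"ax": 0,"ay": 0,"az": 0},
  {"fingers": 1,"dx": 0,"dy": 0,"dz": -1.5,"ax": 0,"ay": 0,"az": 0},
  {"fingers": 1,"dx": 0.05,"dy": 0.9,"dz": -1.5,"ax": 0,"ay": 0,"az": 0},
  {"fingers": 1,"dx": 0.1,"dy": 1.9,"dz": -1.5,"ax": 0,"ay": 0,"az": 0},
  {"fingers": 1,"dx": 0.2,"dy": 2.9,"dz": -1.5,"ax": 0,"ay": 0,"az": 0},
])

```text
time_s: 38.2
position: [0.4631, 0.2196, 0.1211]
tcp_rot: [-3.132, 0.232, -0.004]
force: [1.1, -1.5, -1.1]
width: 0.0212
```

Emit:
servo_tool([
  {"fingers": 1,"dx": 0.05,"dy": 0.95,"dz": 0,"ax": 0,"ay": 0,"az": 0},
  {"fingers": 1,"dx": 0.1,"dy": 1.9,"dz": 0,"ax": 0,"ay": 0,"az": -0.05},
  {"fingers": 1,"dx": 0.15,"dy": 2.9,"dz": 0,"ax": 0,"ay": 0,"az": -0.05},
  {"fingers": 1,"dx": 0.2,"dy": 3.9,"dz": 0,"ax": 0,"ay": 0,"az": -0.05},
  {"fingers": 1,"dx": 0.25,"dy": 4.8,"dz": 0,"ax": 0,"ay": 0,"az": -0.05},
])

```text
time_s: 38.7
position: [0.4396, -0.0217, 0.1215]
tcp_rot: [-3.132, 0.225, -0.006]
force: [0.2, -0.7, -1.2]
width: 0.0212
```

Run:
```python
from h import *
delta((.434,-.0905,.105),np.radians(-8.3))
```

```text
t=38.70 pos [ 0.4396 -0.0217  0.1215] yaw -8.22 F [ 0.2 -0.7 -1.2] w 0.0212
 d [0.085 1.378 0.327] a [-0.016 -0.035  0.013] rows>= 1.42
```

Offset .0433.

Emit:
servo_tool([
  {"fingers": 1,"dx": 0.08,"dy": 0.8,"dz": 0.1,"ax": 0,"ay": 0,"az": 0},
  {"fingers": 1,"dx": 0.08,"dy": 1.36,"dz": 0.2,"ax": 0,"ay": 0,"az": 0},
  {"fingers": 1,"dx": 0.08,"dy": 1.36,"dz": 0.33,"ax": 0,"ay": 0,"az": 0},
  {"fingers": 1,"dx": 0.08,"dy": 1.36,"dz": 0.33,"ax": 0,"ay": 0,"az": 0},
])

```text
time_s: 39.1
position: [0.4334, -0.0898, 0.1046]
tcp_rot: [-3.132, 0.228, -0.005]
force: [0.3, 0.6, -1.4]
width: 0.0207
```

Run:
```python
from h import *
delta((.434,-.0905,.078),np.radians(-8.3))
```

```text
t=39.10 pos [ 0.4334 -0.0898  0.1046] yaw -8.32 F [ 0.3  0.6 -1.4] w 0.0207
 d [0.011 0.013 0.533] a [-0.017 -0.029 -0.003] rows>= 0.53
```

Emit:
servo_tool([
  {"fingers": 1,"dx": 0.01,"dy": 0.015,"dz": 0.15,"ax": 0,"ay": 0,"az": 0},
  {"fingers": 1,"dx": 0.01,"dy": 0.015,"dz": 0.28,"ax": 0,"ay": 0,"az": 0},
  {"fingers": 1,"dx": 0.01,"dy": 0.015,"dz": 0.4,"ax": 0,"ay": 0,"az": 0},
  {"fingers": 1,"dx": 0.01,"dy": 0.015,"dz": 0.52,"ax": 0,"ay": 0,"az": 0},
  {"fingers": 1,"dx": 0.01,"dy": 0.015,"dz": 0.52,"ax": 0,"ay": 0,"az": 0},
])

```text
time_s: 39.6
position: [0.4334, -0.0902, 0.0778]
tcp_rot: [-3.132, 0.227, -0.002]
force: [0.9, -0.0, -0.3]
width: 0.0209
```

Emit:
servo_tool([
  {"fingers": 1,"dx": 0,"dy": 0,"dz": 0.05,"ax": 0,"ay": 0,"az": 0},
  {"fingers": 1,"dx": 0,"dy": 0,"dz": 0.08,"ax": 0,"ay": 0,"az": 0},
  {"fingers": 1,"dx": 0,"dy": 0,"dz": 0.12,"ax": 0,"ay": 0,"az": 0},
  {"fingers": 1,"dx": 0,"dy": 0,"dz": 0.12,"ax": 0,"ay": 0,"az": 0},
])

```text
time_s: 40.0
position: [0.4334, -0.0902, 0.0716]
tcp_rot: [-3.132, 0.227, -0.002]
force: [0.9, 0.3, -1.0]
width: 0.0214
```

Emit:
servo_tool([
  {"fingers": 1,"dx": 0.0,"dy": 0.0,"dz": 0.08,"ax": 0,"ay": 0,"az": 0},
  {"fingers": 1,"dx": 0.0,"dy": 0.0,"dz": 0.16,"ax": 0,"ay": 0,"az": 0},
  {"fingers": 1,"dx": 0.0,"dy": 0.0,"dz": 0.24,"ax": 0,"ay": 0,"az": 0},
  {"fingers": 1,"dx": 0.0,"dy": 0.0,"dz": 0.32,"ax": 0,"ay": 0,"az": 0},
  {"fingers": 1,"dx": 0.0,"dy": 0.0,"dz": 0.34,"ax": 0,"ay": 0,"az": 0},
])

```text
time_s: 40.5
position: [0.4334, -0.0902, 0.0549]
tcp_rot: [-3.131, 0.227, -0.001]
force: [-6.4, 1.0, 28.3]
width: 0.021
```

Run:
```python
from h import *
delta((.503,-.039,.13),np.radians(-6.5))
```

```text
t=40.50 pos [ 0.4334 -0.0902  0.0549] yaw -8.28 F [-6.4  1.  28.3] w 0.021
 d [ 1.231 -1.216 -1.498] a [-0.021 -0.006 -0.296] rows>= 2.29
```

Emit:
servo_tool([
  {"fingers": 1,"dx": 0.0,"dy": 0.0,"dz": -0.5,"ax": 0,"ay": 0,"az": 0},
  {"fingers": 1,"dx": 0.0,"dy": 0.0,"dz": -1.42,"ax": 0,"ay": 0,"az": 0},
  {"fingers": 1,"dx": 0.4,"dy": -0.4,"dz": -1.5,"ax": 0,"ay": 0,"az": 0},
  {"fingers": 1,"dx": 0.8,"dy": -0.8,"dz": -1.5,"ax": 0,"ay": 0,"az": 0},
  {"fingers": 1,"dx": 1.2,"dy": -1.2,"dz": -1.5,"ax": 0,"ay": 0,"az": -0.3},
])

```text
time_s: 41.0
position: [0.5024, -0.0388, 0.1306]
tcp_rot: [-3.134, 0.177, -0.003]
force: [0.4, -0.5, -0.0]
width: 0.0208
```

Run:
```python
from h import *
delta((.6115,.0625,.115),np.radians(-6.3))
```

```text
t=41.00 pos [ 0.5024 -0.0388  0.1306] yaw -6.46 F [ 0.4 -0.5 -0. ] w 0.0208
 d [ 1.94  -2.258  0.322] a [-0.027 -0.019 -0.027] rows>= 2.99
```

Emit:
servo_tool([
  {"fingers": 1,"dx": 0.65,"dy": -0.75,"dz": 0,"ax": 0,"ay": 0,"az": -0.03},
  {"fingers": 1,"dx": 1.3,"dy": -1.5,"dz": 0,"ax": 0,"ay": 0,"az": -0.03},
  {"fingers": 1,"dx": 1.93,"dy": -2.26,"dz": 0,"ax": 0,"ay": 0,"az": -0.03},
  {"fingers": 1,"dx": 1.93,"dy": -2.26,"dz": 0.1,"ax": 0,"ay": 0,"az": -0.03},
  {"fingers": 1,"dx": 1.93,"dy": -2.26,"dz": 0.3,"ax": 0,"ay": 0,"az": -0.03},
])

```text
time_s: 41.5
position: [0.6115, 0.0637, 0.1153]
tcp_rot: [-3.134, 0.169, -0.004]
force: [-0.3, -1.3, -0.8]
width: 0.0214
```

Run:
```python
from h import *
delta((.6115,.0625,.0475),np.radians(-6.3))
```

```text
t=41.50 pos [0.6115 0.0637 0.1153] yaw -6.16 F [-0.3 -1.3 -0.8] w 0.0214
 d [-1.000e-03  2.700e-02  1.357e+00] a [-0.027 -0.023  0.024] rows>= 1.36
```

Emit:
servo_tool([
  {"fingers": 1,"dx": 0,"dy": 0.02,"dz": 0.5,"ax": 0,"ay": 0,"az": 0.02},
  {"fingers": 1,"dx": 0,"dy": 0.02,"dz": 1.0,"ax": 0,"ay": 0,"az": 0.02},
  {"fingers": 1,"dx": 0,"dy": 0.02,"dz": 1.2,"ax": 0,"ay": 0,"az": 0.02},
  {"fingers": 1,"dx": 0,"dy": 0.02,"dz": 1.35,"ax": 0,"ay": 0,"az": 0.02},
  {"fingers": 1,"dx": 0,"dy": 0.02,"dz": 1.36,"ax": 0,"ay": 0,"az": 0.02},
])

```text
time_s: 42.0
position: [0.6112, 0.0617, 0.0473]
tcp_rot: [-3.135, 0.174, -0.003]
force: [-0.0, -0.2, -0.5]
width: 0.021
```

Run:
```python
from h import *
delta((.6075-.11*.045,.0267-.994*.045,.0474),np.radians(-6.3))
```

```text
t=42.00 pos [0.6112 0.0617 0.0473] yaw -6.35 F [-0.  -0.2 -0.5] w 0.021
 d [ 0.005  1.605 -0.006] a [-0.022 -0.017 -0.008] rows>= 1.6
```

Emit:
servo_tool([
  {"fingers": 1,"dx": 0,"dy": 0.3,"dz": 0,"ax": 0,"ay": 0,"az": 0},
  {"fingers": 1,"dx": 0,"dy": 0.6,"dz": 0,"ax": 0,"ay": 0,"az": 0},
  {"fingers": 1,"dx": 0,"dy": 0.9,"dz": 0,"ax": 0,"ay": 0,"az": 0},
  {"fingers": 1,"dx": 0,"dy": 1.3,"dz": 0,"ax": 0,"ay": 0,"az": 0},
  {"fingers": 1,"dx": 0,"dy": 1.6,"dz": 0,"ax": 0,"ay": 0,"az": 0},
])

```text
time_s: 42.5
position: [0.6021, -0.0206, 0.0475]
tcp_rot: [-3.135, 0.177, -0.004]
force: [0.6, 0.3, -0.9]
width: 0.0214
```

Emit:
servo_tool([
  {"fingers": 1,"dx": 0,"dy": 0,"dz": 0,"ax": 0,"ay": 0,"az": 0},
  {"fingers": 0.4,"dx": 0,"dy": 0,"dz": 0,"ax": 0,"ay": 0,"az": 0},
  {"fingers": 0.4,"dx": 0,"dy": 0,"dz": 0,"ax": 0,"ay": 0,"az": 0},
  {"fingers": 0.4,"dx": 0,"dy": 0,"dz": 0,"ax": 0,"ay": 0,"az": 0},
  {"fingers": 0.4,"dx": 0,"dy": 0,"dz": -0.4,"ax": 0,"ay": 0,"az": 0},
])

```text
time_s: 43.0
position: [0.6003, -0.0194, 0.0656]
tcp_rot: [-3.135, 0.175, 0.003]
force: [0.1, -0.3, -0.2]
width: 0.0498
```

Emit:
servo_tool([
  {"fingers": 0.4,"dx": 0,"dy": 0,"dz": -1,"ax": 0,"ay": 0,"az": 0},
  {"fingers": 0.4,"dx": 0,"dy": 0,"dz": -2,"ax": 0,"ay": 0,"az": 0},
  {"fingers": 0.4,"dx": -1,"dy": 0.5,"dz": -2.5,"ax": 0,"ay": 0,"az": 0},
  {"fingers": 0.4,"dx": -1.4,"dy": 0.6,"dz": -2.5,"ax": 0,"ay": 0,"az": 0},
  {"fingers": 0.4,"dx": -1.4,"dy": 0.6,"dz": -2.5,"ax": 0,"ay": 0,"az": 0},
])

```text
time_s: 43.5
position: [0.5247, -0.0424, 0.1918]
tcp_rot: [-3.134, 0.177, 0.004]
force: [-0.3, 0.3, 0.7]
width: 0.0527
```

Run:
```python
from h import *
delta((.5275,.0395,.12),np.radians(-6.3))
snap('wrist','w20')
c=optics.get_calibration('wrist');np.save('w20.npy',c['world_from_camera'])
```

```text
t=43.50 pos [ 0.5247 -0.0424  0.1918] yaw -6.46 F [-0.3  0.3  0.7] w 0.0527
 d [-0.124 -1.63   1.44 ] a [-0.024  0.025 -0.026] rows>= 2.18
```

View pics/w20.png

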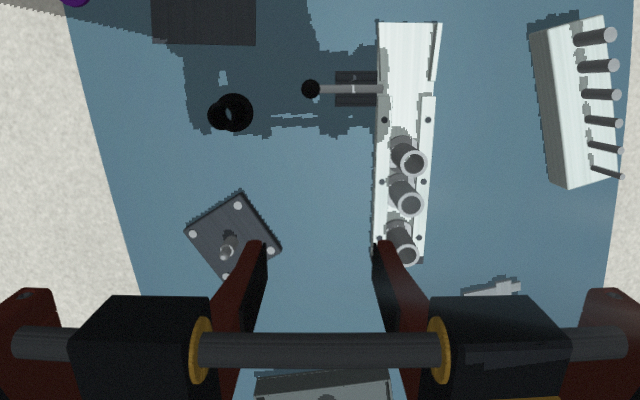

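Run:
```python
from h import *
c=optics.get_calibration('wrist');c['world_from_camera']=np.load('w20.npy')
print(onz(c,311,89,.06))
delta((.5275,.0430,.12),np.radians(-6.3))
```

```text
[0.52984975 0.04210225 0.06      ]
t=43.55 pos [ 0.5267 -0.0413  0.1915] yaw -6.37 F [0.6 0.3 0.3] w 0.0527
 d [-0.169 -1.674  1.434] a [-0.025  0.013 -0.012] rows>= 2.21
```

Emit:
servo_tool([
  {"fingers": 0.4,"dx": -0.17,"dy": -0.8,"dz": 0.6,"ax": 0,"ay": 0,"az": 0},
  {"fingers": 0.4,"dx": -0.17,"dy": -1.67,"dz": 1.2,"ax": 0,"ay": 0,"az": 0},
  {"fingers": 0.4,"dx": -0.17,"dy": -1.67,"dz": 1.43,"ax": 0,"ay": 0,"az": 0},
  {"fingers": 0.4,"dx": -0.17,"dy": -1.67,"dz": 1.43,"ax": 0,"ay": 0,"az": 0},
  {"fingers": 0.4,"dx": -0.17,"dy": -1.67,"dz": 1.43,"ax": 0,"ay": 0,"az": 0},
])

```text
time_s: 44.05
position: [0.528, 0.0422, 0.1201]
tcp_rot: [-3.135, 0.175, 0.002]
force: [-0.5, -1.2, 0.1]
width: 0.0527
```

Run:
```python
from h import *
delta((.5275,.0430,.054),np.radians(-6.3))
```

```text
t=44.05 pos [0.528  0.0422 0.1201] yaw -6.39 F [-0.5 -1.2  0.1] w 0.0527
 d [-0.009 -0.013  1.322] a [-0.015  0.015 -0.014] rows>= 1.32
```

Emit:
servo_tool([
  {"fingers": 0.4,"dx": -0.01,"dy": -0.01,"dz": 0.5,"ax": 0,"ay": 0,"az": 0},
  {"fingers": 0.4,"dx": -0.01,"dy": -0.01,"dz": 1.0,"ax": 0,"ay": 0,"az": 0},
  {"fingers": 0.4,"dx": -0.01,"dy": -0.01,"dz": 1.32,"ax": 0,"ay": 0,"az": 0},
  {"fingers": 1,"dx": -0.01,"dy": -0.01,"dz": 1.32,"ax": 0,"ay": 0,"az": 0},
  {"fingers": 1,"dx": -0.01,"dy": -0.01,"dz": 1.32,"ax": 0,"ay": 0,"az": 0},
])

```text
time_s: 44.55
position: [0.5283, 0.0417, 0.0551]
tcp_rot: [-3.135, 0.178, 0.0]
force: [-0.0, -0.1, 0.5]
width: 0.0401
```

Emit:
servo_tool([
  {"fingers": 1,"dx": 0,"dy": 0,"dz": 0,"ax": 0,"ay": 0,"az": 0},
  {"fingers": 1,"dx": 0,"dy": 0,"dz": 0,"ax": 0,"ay": 0,"az": 0},
  {"fingers": 1,"dx": 0,"dy": 0,"dz": 0,"ax": 0,"ay": 0,"az": 0},
  {"fingers": 1,"dx": 0,"dy": 0,"dz": 0,"ax": 0,"ay": 0,"az": 0},
  {"fingers": 1,"dx": 0,"dy": 0,"dz": 0,"ax": 0,"ay": 0,"az": 0},
])

```text
time_s: 45.05
position: [0.5285, 0.0418, 0.0557]
tcp_rot: [-3.135, 0.178, -0.0]
force: [-1.7, 0.0, 6.1]
width: 0.0132
```

Emit:
servo_tool([
  {"fingers": 1,"dx": 0.15,"dy": 0,"dz": 0,"ax": 0,"ay": 0,"az": 0},
  {"fingers": 1,"dx": 0.35,"dy": 0,"dz": 0,"ax": 0,"ay": 0,"az": 0},
  {"fingers": 1,"dx": 0.55,"dy": 0,"dz": 0,"ax": 0,"ay": 0,"az": 0},
  {"fingers": 1,"dx": 0.67,"dy": 0,"dz": 0,"ax": 0,"ay": 0,"az": 0},
  {"fingers": 1,"dx": 0.67,"dy": 0,"dz": 0,"ax": 0,"ay": 0,"az": 0},
])

```text
time_s: 45.55
position: [0.5632, 0.0381, 0.0558]
tcp_rot: [-3.134, 0.178, -0.002]
force: [1.1, 1.4, 1.3]
width: 0.0131
```

Emit:
servo_tool([
  {"fingers": 1,"dx": 0.05,"dy": 0,"dz": 0,"ax": 0,"ay": 0,"az": 0},
  {"fingers": 1,"dx": 0.08,"dy": 0,"dz": 0,"ax": 0,"ay": 0,"az": 0},
  {"fingers": 1,"dx": 0.08,"dy": 0,"dz": 0,"ax": 0,"ay": 0,"az": 0},
])

```text
time_s: 45.85
position: [0.5635, 0.0381, 0.0557]
tcp_rot: [-3.134, 0.177, 0.01]
force: [-14.9, 2.2, 17.2]
width: 0.0132
```

Emit:
servo_tool([
  {"fingers": 0.4,"dx": 0.0,"dy": 0,"dz": 0,"ax": 0,"ay": 0,"az": 0},
  {"fingers": 0.4,"dx": 0.0,"dy": 0,"dz": 0,"ax": 0,"ay": 0,"az": 0},
  {"fingers": 0.4,"dx": 0,"dy": 0,"dz": 0,"ax": 0,"ay": 0,"az": 0},
  {"fingers": 0.4,"dx": 0,"dy": 0,"dz": 0,"ax": 0,"ay": 0,"az": 0},
  {"fingers": 0.4,"dx": 0,"dy": 0,"dz": -0.5,"ax": 0,"ay": 0,"az": 0},
])

```text
time_s: 46.35
position: [0.5618, 0.0379, 0.0784]
tcp_rot: [-3.135, 0.177, 0.018]
force: [-0.2, -0.3, -0.1]
width: 0.0496
```

Emit:
servo_tool([
  {"fingers": 0.4,"dx": 0,"dy": 0,"dz": -1,"ax": 0,"ay": 0,"az": 0},
  {"fingers": 0.4,"dx": 0,"dy": 0.7,"dz": -2,"ax": 0,"ay": 0,"az": 0},
  {"fingers": 0.4,"dx": -0.3,"dy": 1.4,"dz": -3,"ax": 0,"ay": 0,"az": 0},
  {"fingers": 0.4,"dx": -0.5,"dy": 1.6,"dz": -3,"ax": 0,"ay": 0,"az": 0},
  {"fingers": 0.4,"dx": -0.5,"dy": 1.6,"dz": -3,"ax": 0,"ay": 0,"az": 0},
])

```text
time_s: 46.85
position: [0.5297, -0.0433, 0.2319]
tcp_rot: [-3.135, 0.187, 0.009]
force: [0.3, -0.3, 0.5]
width: 0.0525
```

Run:
```python
from h import *
delta((.5275,.0430,.054),np.radians(-6.3))
snap('wrist','w22');snap('side','s22');snap('top','t22')
```

```text
t=46.85 pos [ 0.5297 -0.0433  0.2319] yaw -6.81 F [ 0.3 -0.3  0.5] w 0.0525
 d [-0.227 -1.704  3.562] a [-0.011  0.058 -0.086] rows>= 3.95
```

View pics/w22.png

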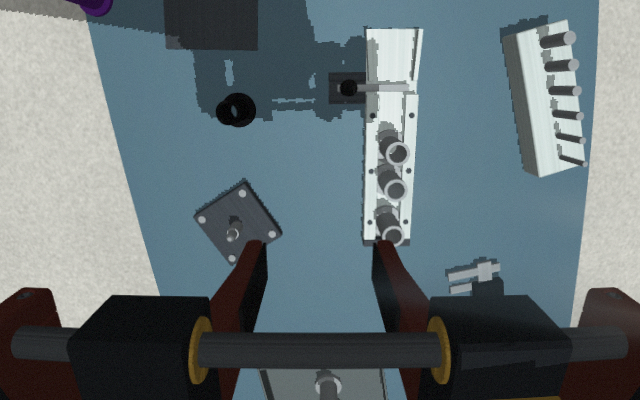

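View pics/s22.png

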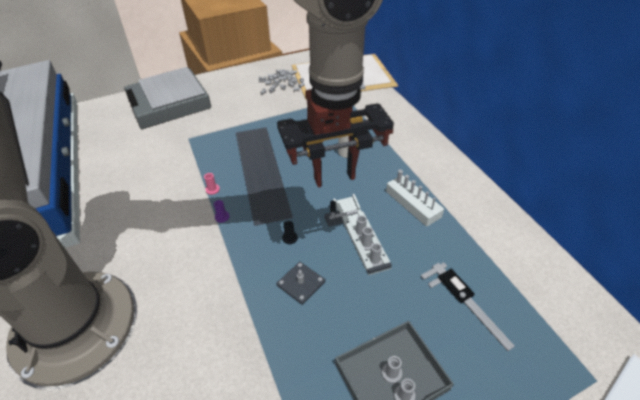

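View pics/t22.png

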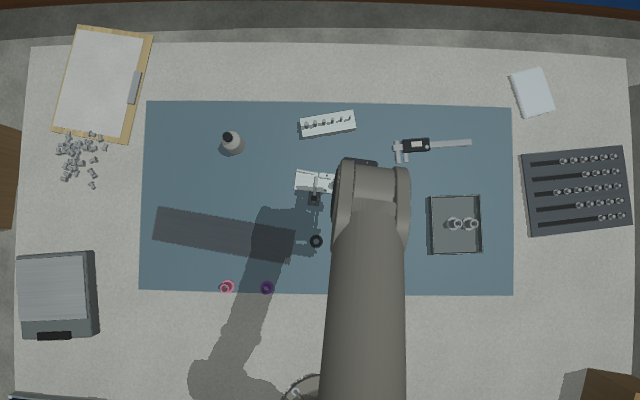

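Run:
```python
from h import *
print(env.close_job())
```

```text
the job is handed in; nothing more can be done
None
```

The job is done and handed in after about 47 s of the 210 s allowed. I opened the gate fully, then gauged the five bushings present in row order (positions 1, 3, 4, 5 and 6).

- **Sound:** positions 1, 3 and 6 slid fully home on the gauge. They are in the rail under the lips.
- **Rejects:** positions 4 and 5 stopped at the step and still stopped when I shifted them slightly sideways. They are standing upright in the reject tray.
- **Gate:** pushed shut to its stop. The knob travelled about 36 mm.

**Last checks:** the final pictures show three bushings standing in the rail behind the shut gate, two upright in the tray, and the row plate empty. The caliper, bottle, pin block and look-alikes are where they were.

**Over the 40 N figure:** while seating the bushing from position 3 on the gauge base, the measured force briefly reached about 46 N vertically. It acted through the held bushing, not the gripper's body, so I don't expect it to count against the limit. All other readings I saw stayed at about 33 N or below.

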